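# Latch two chocolate moulds into the mould rack

## Robot

A 7-joint arm with a two-finger parallel gripper is mounted at the origin on the work surface. World frame = base frame: x ahead of the robot, y to its left, z up, the work surface at z = 0. Lengths are in m, angles in rad, forces in N, time in s.
With the tool pointing down it reaches from about 0.425 to 0.875 m from the base axis. Payload 4.7 kg.
Tool frame: the origin (TCP) lies midway between the tips of the shut fingers; the grasp point (between the pads) lies 19 mm behind it; x points along the fingers, y is the direction in which the jaws open and shut, and the axes are right-handed (so a half turn about x gives the same grasp; the last joint's range is limited). The gripper opens to 87 mm and grips with 3 to 60 N. Pads are 19 mm wide; open, the fingers measure 117 mm over their backs; the gripper's body (75 mm by 190 mm) begins 51 mm behind the grasp point.
Start: joints at [1.178, 0.321, -0.07, 1.45, 0.023, 1.371, -0.057], TCP at [0.257, -0.597, 0.223] pointing down, gripper open.
Joint ranges: [-2.86, 2.86], [-0.3, 2.09], [-1.38, 1.24], [0.06, 2.45], [-1.56, 4.7], [0.09, 2.05], [-2.69, 2.69]. Speed limits (rad/s): [2.57, 2.57, 3.14, 3.14, 3.14, 3.14, 3.14].

## Interface

Orientations are given as a rotation vector (axis times angle).
In Python, from bench import ctrl gives the robot as it stands. The module is installed in compiled form; this text tells all that it offers.
- The arm moves only by the shell command python3 -m jog 'ROWS' [FORCE]. ROWS is JSON, a list of rows, each an object with "rot": the turn, a rotation vector about the tool's x, y, z in units of 5 degrees (1.0 is 5 degrees), a list of three; "travel": the shift along the tool's x, y, z in units of 0.3 m (1.0 is 0.3 m), a list of three; "jaw": the closure, from -1 (fully open) to 1 (shut), so that 0 is half open. In form: [{"rot": [ax, ay, az], "travel": [tx, ty, tz], "jaw": jaw}, ...]. A call has 1 to 8 rows; each row shifts and turns the commanded pose from where the row before left it, along the tool's axes as they then stand; what a row does not reach is not made up. A row lasts 1/10 s, in which the tool goes at most 50 mm and 8.59 degrees, less where a joint would pass 70% of its speed; a pose out of reach is approached as far as the arm can. A call with a number of a shift or a turn outside -1 to 1 is refused whole. A call with a gripper value outside its range is refused whole. The fingers move at their own pace and stop on an object; FORCE is the grip in N (left out, the last holds). Time passes only in rows, so rows that do not move let the fingers close. It gives the time, the measured TCP pose, the force and the opening at its end, in the units of the state.
- ctrl.get_state(): the state, without advancing time (a new reading comes with each control period).
- ctrl.get_image(name): name is "scene" or "top"; returns the picture (400x640x3 uint8, red, green, blue); there is no depth.
- ctrl.camera_model(name): a dict with "mtx" (3x3 intrinsics, pixels), "extrinsics" (4x4, takes a point from world to camera coordinates). Camera axes: x right, y up, looking along -z (the intrinsics and any distortion apply to the point x, -y, -z); pixel columns grow to the right and rows downward; lengths in m; the calibration is good to about 2 mm. A picture is of the moment at which its call begins. camera_model takes no time and is no camera call.
- ctrl.close_job(): hands the job in, once; it reports no verdict.
The state is a dict: "time": time; "joint_positions": joint angles; "qd": joint speeds; "joint_torque": joint torques, N m; "position": TCP position; "tool_rot": TCP orientation; "ft_force": force on the tool from outside, world axes, zero at the start; "torque": the same for the moment, N m; "grip_width": opening from 0.0 (shut) to 1.0 (fully open).
Only numpy, scipy, OpenCV 4.12 (cv2) and the standard library are available. Lean on these libraries where they do the work, as an engineer would, in place of code of your own. Each camera call takes 0.05 s, during which the arm holds its last target.

## Task

Load the two chocolate moulds into the latch rack, each in the slot of its own length: tuck one end under the slot's fixed lip and press the other end down past the spring latch until it snaps back over the mould. Both moulds must lie flat and fully home, hollows up, with both latches closed; do not force anything, and leave the other things on the table where they are.

Things in the scene. Friction and masses are not known exactly. Their poses are not given: they have to be found in the camera images.
- long_mould_center (a point): centre (half-way up) of the loose long chocolate mould: a stiff smoky brown-grey plastic block 140 long (its x) x 56 wide (its y) x 24 high (its z, up), with four shallow hollows in its top and flat end pads 28 long. It lies flat on the table, so its centre is 12 above the table. 0.1 to 0.3 kg; both its ends are alike.
- long_bay: the long slot of the latch rack, on an 8 thick steel base plate. Origin: middle of its underside, 8 above the table; x from lip (far from the robot) to latch (near it), y across, z up (heights are above this origin). The mould rests on two supports 20 high (36 long at the lip, 18 at the latch); home, its centre is 32, its top 44 high. Space for it: x = -71.5 to +71.5, and 61 across between cheeks at both ends, open at mid-length for fingers.
- long_lip (a point): middle of the lower edge of the long slot's fixed lip, at x = -61.5, 51 high in the slot's frame. The lip is at the end away from the robot, reaches 10 in from an upright wall, is 6 thick. A mould end goes under it only tilted about 25 to 32 degrees, lip end low. Cheeks (30 long here, 18 at the latch) lean outwards at their tops, 47 high.
- long_latch_nose (a point): tip of the long slot's latch nose, middle of its lower edge; closed it is at x = +65.5, 46 high in the slot's frame, 6 in from the latch face. 34 wide along y. Above its 3 thick tip a steep ramp (62 degrees) rises to the latch's top, 66 high. A mould end pressed down on the ramp (about 5 to 12 N there) pushes the latch back until it snaps over the mould.
- long_latch (a joint): slide of the long slot's spring latch in m: 0 closed, grows as it is pushed back (+x of the slot), at most 0.012. The spring closes it with 2.4 N at 0 and 0.4 N more per mm.
- short_mould_center (a point): centre (half-way up) of the loose short chocolate mould: a stiff smoky brown-grey plastic block 110 long (its x) x 56 wide (its y) x 24 high (its z, up), with three shallow hollows in its top and flat end pads 28 long. It lies flat on the table, so its centre is 12 above the table. 0.1 to 0.3 kg; both its ends are alike.
- short_bay: the short slot of the latch rack, on an 8 thick steel base plate. Origin: middle of its underside, 8 above the table; x from lip (far from the robot) to latch (near it), y across, z up (heights are above this origin). The mould rests on two supports 20 high (36 long at the lip, 18 at the latch); home, its centre is 32, its top 44 high. Space for it: x = -56.5 to +56.5, and 61 across between cheeks at both ends, open at mid-length for fingers.
- short_lip (a point): middle of the lower edge of the short slot's fixed lip, at x = -46.5, 51 high in the slot's frame. The lip is at the end away from the robot, reaches 10 in from an upright wall, is 6 thick. A mould end goes under it only tilted about 25 to 32 degrees, lip end low. Cheeks (30 long here, 18 at the latch) lean outwards at their tops, 47 high.
- short_latch_nose (a point): tip of the short slot's latch nose, middle of its lower edge; closed it is at x = +50.5, 46 high in the slot's frame, 6 in from the latch face. 34 wide along y. Above its 3 thick tip a steep ramp (62 degrees) rises to the latch's top, 66 high. A mould end pressed down on the ramp (about 5 to 12 N there) pushes the latch back until it snaps over the mould.
- short_latch (a joint): slide of the short slot's spring latch in m: 0 closed, grows as it is pushed back (+x of the slot), at most 0.012. The spring closes it with 2.4 N at 0 and 0.4 N more per mm.
- half_egg: dome-shaped half chocolate egg, 90 across, 47 high, flat side down; origin: centre of its underside. Leave alone.
- sweet_a: foil-wrapped sweet, 36 across, 27 high; origin: centre of its underside. Leave alone.
- sweet_b: foil-wrapped sweet, 36 across, 27 high; origin: centre of its underside. Leave alone.
- sweet_c: foil-wrapped sweet, 36 across, 27 high; origin: centre of its underside. Leave alone.
- dish: small square white dish, 85 x 85, 28 high; origin: centre of its underside. Leave alone.
- scraper: spatula lying on the table; origin on its underside near the middle. Leave alone.
- jar: white jar, 60 across, 75 high; origin: centre of its underside. Leave alone.
Mind the look-alikes: they are no part of the job. What is shaped like the part that bears short_mould_center but green is not meant.

How it is judged:
By the outcome, as a careful person would: the job done as asked, in the order asked, and still so for the second after the job is handed in, with the robot touching nothing.
It also fails if it takes over 72 s, if anything falls off the work surface, if the arm or the gripper's body presses on something with over 40 N, if the wrist force passes 120 N, or if a joint passes its speed limit or range.

## Working session

There is one attempt and no reset: what is moved stays moved. The work goes in short steps, Python scripts to look and compute and a shell command to move; the robot and the scene stay as the last step left them, time stands still between calls to the robot, and variables do not carry over. Pictures are saved under pics/ and viewed, and the job is handed in when it is done.

```bash
mkdir -p pics; ls; python3 - <<'E'
from bench import ctrl
import cv2,json
print(ctrl.get_state())
for n in ("scene","top"):
    im=ctrl.get_image(n); cv2.imwrite(f"pics/{n}0.png",im[:,:,::-1])
    m=ctrl.camera_model(n); print(n,{k:(v.tolist() if hasattr(v,'tolist') else v) for k,v in m.items()})
E
```

```text
pics
{'time': 0.0, 'joint_positions': array([ 1.17811273,  0.3217787 , -0.07009893,  1.45165037,  0.02261064,
        1.37077227, -0.05692294]), 'qd': array([-1.54325363e-05, -4.34283269e-04, -4.96293117e-04, -7.21640848e-04,
        5.33080089e-04, -4.48522677e-04,  8.98460915e-04]), 'joint_torque': array([-3.08963001e-05, -4.91299975e+01, -4.03929558e-01, -3.12531567e+01,
       -6.38940535e-02,  4.36324789e-02,  1.99101046e-04]), 'position': array([ 0.25692583, -0.59648692,  0.22150274]), 'tool_rot': array([ 1.99783241,  0.41395819, -1.99878658]), 'ft_force': array([ 0.57391369, -0.28565454, -0.27765595]), 'torque': array([ 0.00456645,  0.02606626, -0.05297852]), 'grip_width': 1.003910661406247}
scene {'mtx': [[406.5126146802515, 0.0, 326.75199567966536], [0.0, 406.5126146802515, 197.49647257658313], [0.0, 0.0, 1.0]], 'extrinsics': [[0.3391816957856659, 0.9404266429512597, 0.02352671824509327, -0.10922243191141187], [-0.5755256970874009, 0.18766103560063807, 0.7959607450806588, 0.2538937553574009], [0.7441276431070286, -0.2835155462134661, 0.6048908875320064, -1.4167602792569272], [0.0, 0.0, 0.0, 1.0]]}
top {'mtx': [[489.3873931302476, 0.0, 322.9016867736554], [0.0, 489.3873931302476, 204.84112315737892], [0.0, 0.0, 1.0]], 'extrinsics': [[0.01630314491847797, -0.9996914919589186, 0.018738419643038247, -0.08925709615783199], [0.9888835613708977, 0.01889141354679645, 0.14748700466350675, -0.4952777329072157], [-0.14779549897130304, 0.016125613140448664, 0.9888864722932902, -1.1163320258567375], [0.0, 0.0, 0.0, 1.0]]}
```

View pics/top0.png

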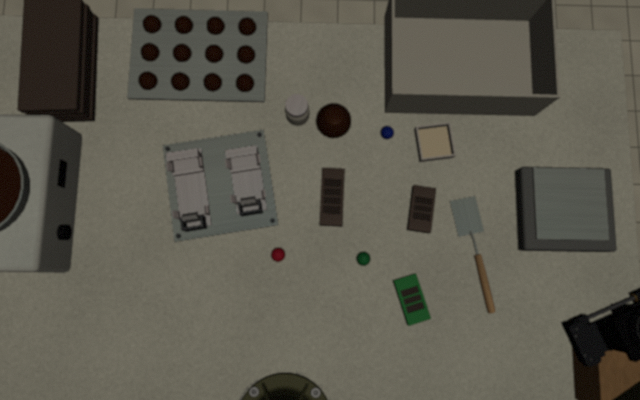

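View pics/scene0.png

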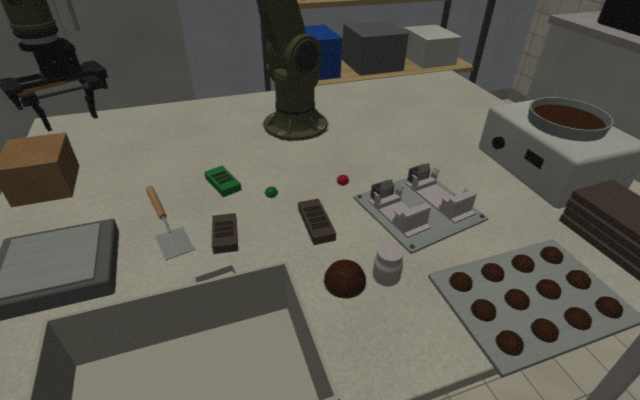

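The top view shows the long mould at about (332,197), the short one at (421,209), the green decoy at (411,299), and the rack near (220,185) with the long slot on the left and the short slot on the right. I'll zoom in to measure.

```bash
python3 - <<'E'
import cv2,numpy as np
im=cv2.imread("pics/top0.png")
c=cv2.resize(im[120:250,155:290],None,fx=5.5,fy=4.6*5.5/5.5 and 4.5,interpolation=cv2.INTER_CUBIC)
c=cv2.resize(im[120:250,155:290],None,fx=4.5,fy=4.5,interpolation=cv2.INTER_CUBIC);c=cv2.convertScaleAbs(c,alpha=1.6)
cv2.imwrite("pics/rack.png",c)
c=cv2.resize(im[155:245,305:450],None,fx=5,fy=5,interpolation=cv2.INTER_CUBIC);c=cv2.convertScaleAbs(c,alpha=2)
cv2.imwrite("pics/moulds.png",c)
im=cv2.imread("pics/scene0.png")
c=cv2.resize(im[155:255,345:495],None,fx=5,fy=5,interpolation=cv2.INTER_CUBIC);c=cv2.convertScaleAbs(c,alpha=1.6)
cv2.imwrite("pics/racks.png",c)
E
```

```text
(no output)
```

View pics/rack.png

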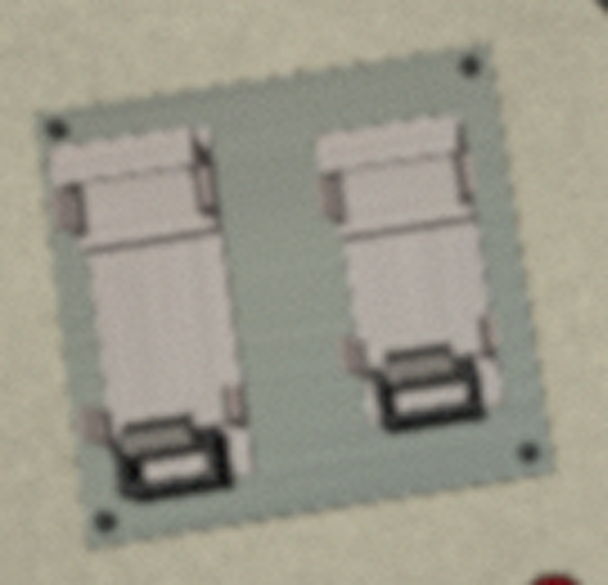

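View pics/moulds.png

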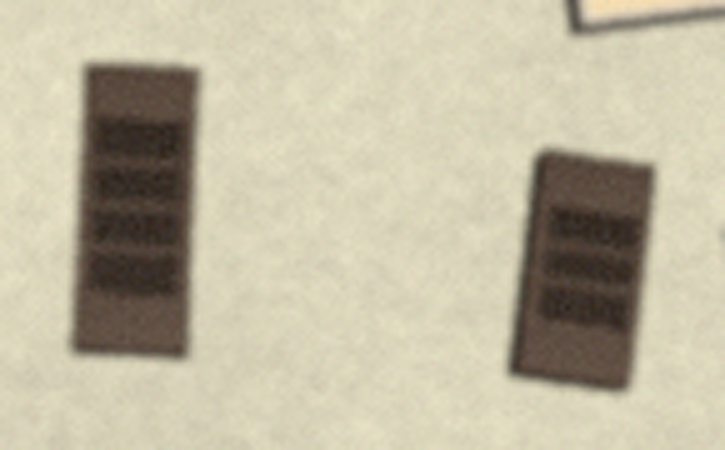

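View pics/racks.png

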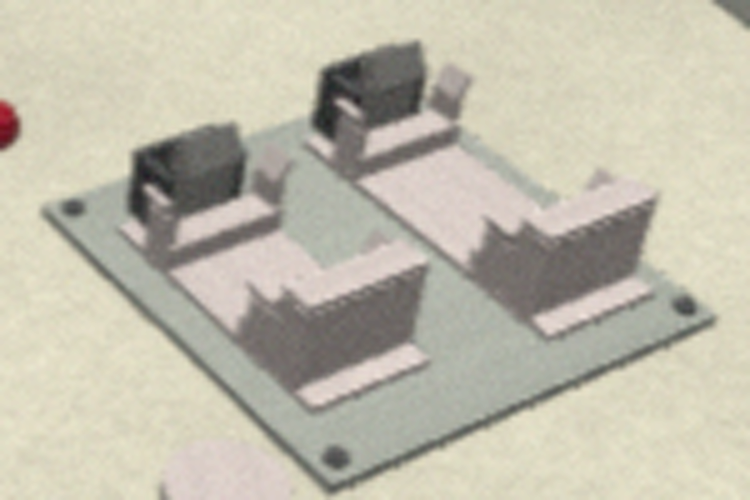

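```bash
cat > h.py <<'E'
import cv2,numpy as np
from scipy.optimize import least_squares,minimize
from bench import ctrl
M={n:ctrl.camera_model(n) for n in("scene","top")}
def proj(n,P):
    P=np.atleast_2d(P);E=np.array(M[n]["extrinsics"]);K=np.array(M[n]["mtx"])
    c=P@E[:3,:3].T+E[:3,3];q=np.c_[c[:,0],-c[:,1],-c[:,2]]@K.T
    return q[:,:2]/q[:,2:]
def back(n,uv,z):
    uv=np.atleast_2d(uv);E=np.array(M[n]["extrinsics"]);K=np.array(M[n]["mtx"])
    d=np.c_[uv,np.ones(len(uv))]@np.linalg.inv(K).T;d=np.c_[d[:,0],-d[:,1],-d[:,2]]@E[:3,:3]
    o=-E[:3,:3].T@E[:3,3];return o+d*((z-o[2])/d[:,2:3])
def rz(a):return np.array([[np.cos(a),-np.sin(a),0],[np.sin(a),np.cos(a),0],[0,0,1]])
E
python3 - <<'E'
from h import *
def maskfit(n,img,roi,L,th):
    u0,v0,u1,v1=roi;g=img[v0:v1,u0:u1].astype(float).mean(2)
    S=4
    gb=cv2.resize(g,None,fx=S,fy=S,interpolation=cv2.INTER_LINEAR)
    t=float((gb<th).sum());m=(gb<th)
    def box(p):
        c=np.array([[sx*L/2,sy*.028,z] for sx in(-1,1) for sy in(-1,1) for z in(0,.024)])
        return c@rz(p[2]).T+[p[0],p[1],0]
    def cost(p):
        q=(proj(n,box([p[0],p[1],p[2]]))-[u0,v0]+.5)*S-.5
        h=cv2.convexHull(q.astype(np.float32))
        k=np.zeros(m.shape,np.uint8);cv2.fillConvexPoly(k,np.round(h*16).astype(np.int32),1,shift=4)
        return (k.astype(bool)^m).sum()/t
    return cost
T=cv2.imread("pics/top0.png");Sc=cv2.imread("pics/scene0.png")
for nm,L,cs in (("long",.14,[("top",T,(310,160,355,235)),("scene",Sc,(290,190,345,250))]),
             ("short",.11,[("top",T,(400,178,445,240)),("scene",Sc,(203,205,247,257))])):
    for use in (cs[:1],cs[1:],cs):
        f=[]
        for n,I,roi in use:
            g=I[roi[1]:roi[3],roi[0]:roi[2]].astype(float).mean(2);th=(np.percentile(g,5)+np.percentile(g,90))/2+5
            f.append(maskfit(n,I,roi,L,th))
        b=cs[0][2];p0=back("top",[(b[0]+b[2])/2,(b[1]+b[3])/2],.024)[0]
        best=None
        for a in np.radians([-15,-8,0,8,15]):
            r=minimize(lambda p:sum(k(p*[1,1,10]) for k in f),[p0[0],p0[1],a/10],method="Nelder-Mead",options=dict(initial_simplex=np.array([p0[0],p0[1],a/10])+np.array([[0,0,0],[.01,0,0],[0,.01,0],[0,0,.01]])))
            if best is None or r.fun<best.fun:best=r
        print(nm,[u[0] for u in use],best.x*[1000,1000,np.degrees(10)],best.fun)
# rack points
cr=lambda p:np.array(p)/4.5+[155,120]-.4
print("plate",(back("top",cr([(37,113),(489,42),(552,468),(88,548)]),.008)*1000).round(1).tolist())
print("lip edge long z65",(back("top",cr([(82,180),(195,162)]),.065)*1000).round(1).tolist())
print("lip edge short z65",(back("top",cr([(343,172),(464,153)]),.065)*1000).round(1).tolist())
print("wall outer long z65",(back("top",cr([(52,150),(187,130)]),.065)*1000).round(1).tolist())
print("wall outer short",(back("top",cr([(317,136),(460,117)]),.065)*1000).round(1).tolist())
print("latch back top long",(back("top",cr([(122,432),(192,418)]),.074)*1000).round(1).tolist())
print("latch back top short",(back("top",cr([(386,358),(452,346)]),.074)*1000).round(1).tolist())
E
```

```text
long ['top'] [ 521.16591892 -101.61324106   -2.13253643] 0.051388235294117644
long ['scene'] [ 520.45544492 -100.61447518   -2.52353553] 0.04208810968757024
long ['top', 'scene'] [ 520.53990073 -101.04411929   -1.97738181] 0.09654091732444833
short ['top'] [ 495.63064222 -317.15986819   -7.81953843] 0.051853498582782195
short ['scene'] [ 494.86226452 -316.90597313   -7.15143476] 0.043854512330014965
short ['top', 'scene'] [ 495.22665371 -316.96620731   -7.12454342] 0.09858175808908444
plate [[642.6, 313.4, 8.0], [688.0, 69.5, 8.0], [453.6, 27.9, 8.0], [406.6, 271.4, 8.0]]
lip edge long z65 [[592.1, 269.8, 65.0], [602.9, 212.4, 65.0]]
lip edge short z65 [[599.2, 136.0, 65.0], [610.6, 73.9, 65.0]]
wall outer long z65 [[607.7, 286.2, 65.0], [619.8, 217.4, 65.0]]
wall outer short [[618.0, 150.2, 65.0], [629.7, 76.7, 65.0]]
latch back top long [[460.6, 239.2, 74.0], [468.4, 204.6, 74.0]]
latch back top short [[500.8, 108.4, 74.0], [507.6, 75.3, 74.0]]
```

```bash
python3 - <<'E'
from h import *
cr=lambda p:np.array(p)/4.5+[155,120]-.4
yaw=np.radians(190.3)
R=rz(yaw)
B=lambda pts,z:back("top",cr(pts),z+.008)*1000
for nm,h,d in (("long",71.5,dict(lip=[(82,180),(195,162)],step=[(92,250),(218,234)],nose=[(122,432),(190,418)],rtop=[(128,455),(193,441)],ck=[(85,205),(203,188)],ck2=[(109,420),(226,400)])),
             ("short",56.5,dict(lip=[(343,172),(464,153)],step=[(347,239),(474,219)],nose=[(387,358),(452,346)],rtop=[(391,381),(456,368)],ck=[(341,195),(463,180)],ck2=[(364,352),(481,333)]))):
    for k,x,z in (("lip",10-h,57),("step",36-h,20),("nose",h-6,49),("rtop",h+3,66),("ck",15-h,33),("ck2",h-9,33)):
        P=B(d[k],z/1000.).mean(0)
        o=P-R@np.array([x,0,0]); print(nm,k,"origin est",o[:2].round(1), "width",np.linalg.norm(np.diff(B(d[k],z/1000.),axis=0)).round(1))
E
```

```text
long lip origin est [537.  230.1] width 58.4
long step origin est [533.1 233.9] width 66.8
long nose origin est [531.1 238.5] width 35.1
long rtop origin est [526.2 232.8] width 33.0
long ck origin est [534.1 233.9] width 62.1
long ck2 origin est [538.1 236.5] width 60.9
short lip origin est [559.1  96.6] width 63.1
short step origin est [557.7 101.7] width 68.1
short nose origin est [556.7 103. ] width 33.8
short rtop origin est [551.3  99.8] width 33.3
short ck origin est [556.5 101.4] width 64.6
short ck2 origin est [561.4 103.3] width 61.6
```

```bash
cat > ov.py <<'E'
from h import *
def lines(h):
    s=[]
    def rect(x0,x1,y0,y1,z):
        p=[(x0,y0,z),(x1,y0,z),(x1,y1,z),(x0,y1,z)];return [(p[i],p[(i+1)%4]) for i in range(4)]
    s+= [((10-h,-33,57),(10-h,33,57)),((36-h,-33,20),(36-h,33,20)),((h-18,-33,20),(h-18,33,20)),
     ((h-6,-17,49),(h-6,17,49)),((h+3,-17,66),(h+3,17,66)),((h-6,-17,49),(h+3,-17,66)),((h-6,17,49),(h+3,17,66))]
    for sy in(-1,1):
        s+=[((-h,30.5*sy,20),(30-h,30.5*sy,20)),((h-18,30.5*sy,20),(h,30.5*sy,20))]
    return s
def draw(n,img,roi,S,par,out):
    u0,v0,u1,v1=roi
    c=cv2.resize(img[v0:v1,u0:u1],None,fx=S,fy=S,interpolation=cv2.INTER_CUBIC);c=cv2.convertScaleAbs(c,alpha=1.6)
    for (ox,oy,yw,h) in par:
        R=rz(np.radians(yw))
        for a,b in lines(h):
            P=np.array([a,b])@R.T/1000+[ox/1000,oy/1000,.008]
            q=((proj(n,P)-[u0,v0]+.5)*S-.5).round().astype(int)
            cv2.line(c,tuple(map(int,q[0])),tuple(map(int,q[1])),(0,0,255),1,cv2.LINE_AA)
    cv2.imwrite(out,c)
E
python3 - <<'E'
from ov import *
par=[(534,234,190.3,71.5),(557.5,101,190.3,56.5)]
draw("top",cv2.imread("pics/top0.png"),(155,120,290,250),4.5,par,"pics/o1.png")
draw("scene",cv2.imread("pics/scene0.png"),(345,155,495,255),5,par,"pics/o2.png")
E
```

```text
(no output)
```

View pics/o1.png

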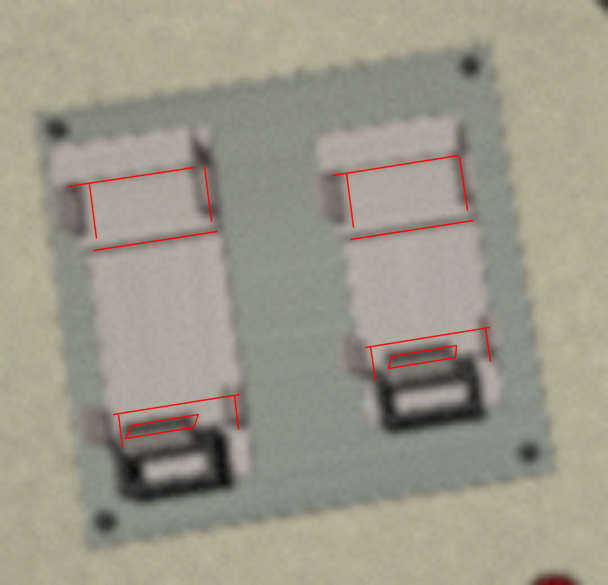

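View pics/o2.png

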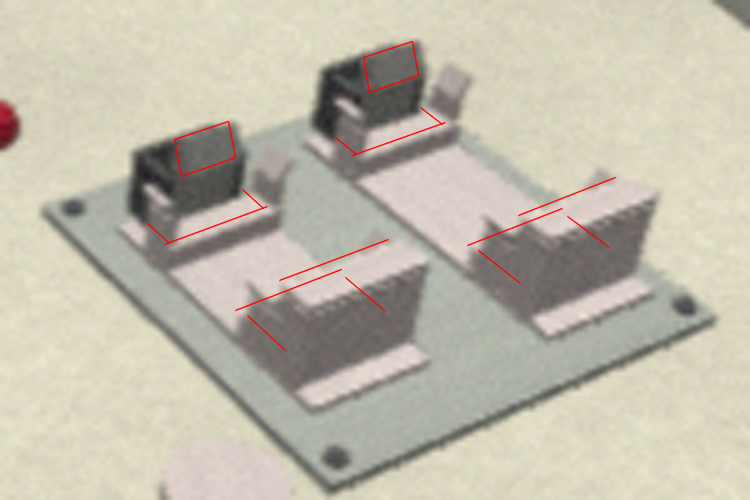

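```bash
python3 - <<'E'
from ov import *
from bench import ctrl
ims=[]
import numpy as np
acc=np.mean([ctrl.get_image("scene").astype(float) for _ in range(6)],0)[:,:,::-1]
acct=np.mean([ctrl.get_image("top").astype(float) for _ in range(6)],0)[:,:,::-1]
np.save("scene_acc.npy",acc);np.save("top_acc.npy",acct)
def z(a,roi,S,o):
    u0,v0,u1,v1=roi
    c=cv2.resize(a[v0:v1,u0:u1],None,fx=S,fy=S,interpolation=cv2.INTER_CUBIC)
    cv2.imwrite(o,np.clip(c*1.7,0,255).astype(np.uint8))
z(acc,(402,160,482,228),9,"pics/zl.png")
z(acc,(366,174,436,242),9,"pics/zs.png")
E
```

```text
(no output)
```

View pics/zl.png

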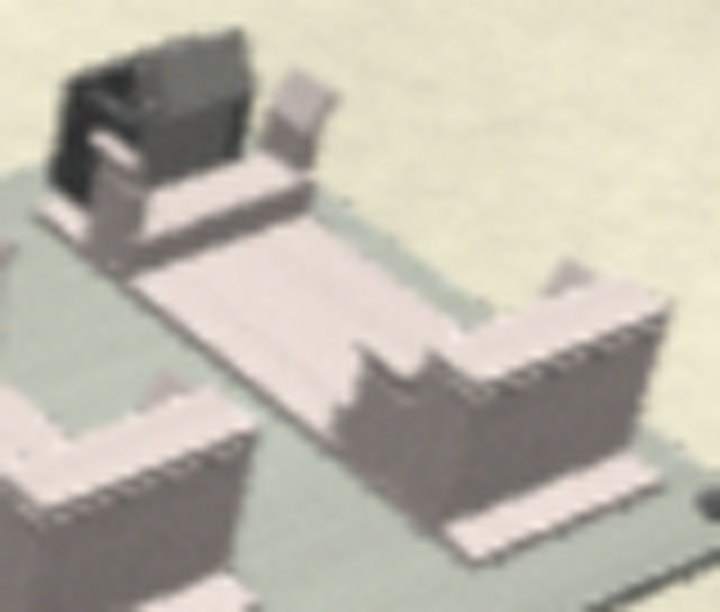

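View pics/zs.png

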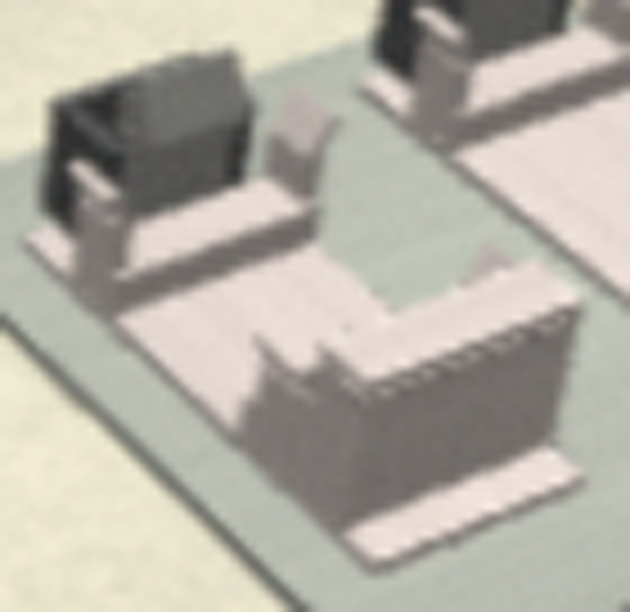

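```bash
python3 - <<'E'
from ov import *
a=np.load("top_acc.npy")
def z(a,roi,S,o):
    u0,v0,u1,v1=roi
    c=cv2.resize(a[v0:v1,u0:u1],None,fx=S,fy=S,interpolation=cv2.INTER_CUBIC)
    cv2.imwrite(o,np.clip(c*1.7,0,255).astype(np.uint8))
z(a,(160,140,220,240),6,"pics/tl.png")
z(a,(220,135,280,225),6,"pics/ts.png")
c=np.hstack([cv2.imread("pics/tl.png")[:540],cv2.imread("pics/ts.png")]);cv2.imwrite("pics/t2.png",c);print(c.shape)
E
```

```text
(540, 720, 3)
```

View pics/t2.png

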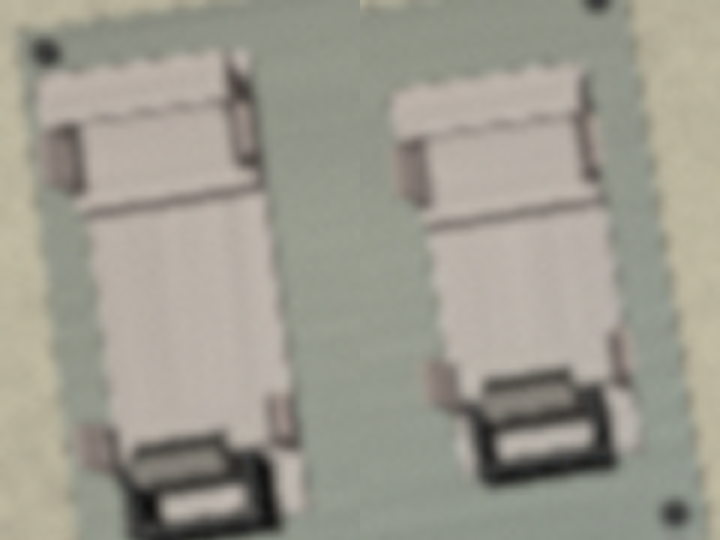

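```bash
cat > fit.py <<'E'
from ov import *
# obs: (cam, px(2), slot, kind) kind->model point function of (h,W,t)
def tl(x,y):return np.array([x,y])/6+[160,140]-.42
def ts(x,y):return np.array([x,y])/6+[220,135]-.42
def zl(x,y):return np.array([x,y])/9+[402,160]-.44
def zs(x,y):return np.array([x,y])/9+[366,174]-.44
# slot +y: x toward robot, z up -> y = z cross x = world -y side?  (R yaw190: y axis=( .17,-.98)) so image-left(top)= -y slot
obs=[]
def add(cam,s,kind,sy,p):obs.append((cam,s,kind,sy,p))
for f,s,d in((tl,0,[("o",-1,38,80),("o",1,225,55),("i",1,232,100),("i",-1,45,128),("n",-1,132,450),("n",1,222,434),("r",1,230,470),("r",-1,140,487)]),
           (ts,1,[("o",-1,30,95),("o",1,220,67),("i",1,222,110),("i",-1,38,140),("n",-1,122,382),("n",1,212,368),("r",1,218,402),("r",-1,128,418)])):
    for k,sy,x,y in d:add("top",s,k,sy,f(x,y))
# scene: right side = +world y = -y slot ; left = +y slot
for f,s,d in((zl,0,[("o",1,468,388),("o",-1,668,303),("i",1,430,350),("i",-1,605,280),("r",1,138,60),("r",-1,241,33),("n",-1,250,88),("n",1,142,124)]),
           (zs,1,[("o",1,362,388),("o",-1,578,303),("i",1,318,345),("i",-1,515,262),("r",1,125,82),("r",-1,235,55),("n",-1,250,105),("n",1,128,150)])):
    for k,sy,x,y in d:add("scene",s,k,sy,f(x,y))
H=[71.5,56.5]
def pt(k,sy,h,W,t):
    return {"o":(-h-t,sy*W,57),"i":(10-h,sy*W,57),"n":(h-6,sy*17,49),"r":(h+3,sy*17,66)}[k]
def res(p,cams=("top","scene")):
    r=[]
    for c,s,k,sy,q in obs:
        if c not in cams:continue
        P=rz(np.radians(p[4]))@np.array(pt(k,sy,H[s],p[5],p[6]))+[p[2*s],p[2*s+1],8]
        r+=list(proj(c,P/1000)[0]-q)
    return np.array(r)
if __name__=="__main__":
  for cams in(("top",),("scene",),("top","scene")):
    r=least_squares(res,[534,234,557,101,190.3,33,8],args=(cams,),loss="soft_l1")
    print(cams,r.x.round(1),"rms",np.sqrt(np.mean(res(r.x,cams)**2)).round(2))
    if len(cams)>0:
        e=res(r.x,cams).reshape(-1,2);i=0
        for o in obs:
            if o[0] in cams: print(o[:4],e[i].round(1));i+=1
E
python3 fit.py
```

```text
('top',) [532.5 236.1 557.4 102.8 190.4  36.4  10.5] rms 1.22
('top', 0, 'o', -1) [0.  0.5]
('top', 0, 'o', 1) [ 0.1 -0.2]
('top', 0, 'i', 1) [0.  0.8]
('top', 0, 'i', -1) [-0.1  1. ]
('top', 0, 'n', -1) [1.4 0.1]
('top', 0, 'n', 1) [1.2 0.4]
('top', 0, 'r', 1) [-1.4 -2.7]
('top', 0, 'r', -1) [-1.4 -3.2]
('top', 1, 'o', -1) [ 0.3 -0.1]
('top', 1, 'o', 1) [-0.4 -0.2]
('top', 1, 'i', 1) [0.5 1. ]
('top', 1, 'i', -1) [0.1 0.9]
('top', 1, 'n', -1) [0.8 0.4]
('top', 1, 'n', 1) [0.3 0.4]
('top', 1, 'r', 1) [-1.  -2.6]
('top', 1, 'r', -1) [-0.8 -2.9]
('scene',) [535.9 234.9 560.  101.7 190.5  35.2  10.2] rms 0.74
('scene', 0, 'o', 1) [ 0.7 -0. ]
('scene', 0, 'o', -1) [-0.7  1. ]
('scene', 0, 'i', 1) [-1.1 -0.3]
('scene', 0, 'i', -1) [ 0.3 -0.7]
('scene', 0, 'r', 1) [1.  0.1]
('scene', 0, 'r', -1) [-0.7 -0.2]
('scene', 0, 'n', -1) [-0.6  0.6]
('scene', 0, 'n', 1) [ 1.8 -0.1]
('scene', 1, 'o', 1) [ 0.2 -0.3]
('scene', 1, 'o', -1) [-0.5 -0. ]
('scene', 1, 'i', 1) [-0.5 -0.4]
('scene', 1, 'i', -1) [ 0.8 -0.1]
('scene', 1, 'r', 1) [0.6 0.3]
('scene', 1, 'r', -1) [-0.8 -0.4]
('scene', 1, 'n', -1)
[... 440 characters left out ...]
1) [0.4 0.7]
('top', 1, 'i', -1) [0.3 0.6]
('top', 1, 'n', -1) [0.9 0.1]
('top', 1, 'n', 1) [0.5 0. ]
('top', 1, 'r', 1) [-0.8 -3. ]
('top', 1, 'r', -1) [-0.6 -3.3]
('scene', 0, 'o', 1) [ 0.3 -0.6]
('scene', 0, 'o', -1) [-0.6  0.3]
('scene', 0, 'i', 1) [-1.5 -0.9]
('scene', 0, 'i', -1) [ 0.3 -1.4]
('scene', 0, 'r', 1) [ 0.9 -0.5]
('scene', 0, 'r', -1) [-0.9 -0.7]
('scene', 0, 'n', -1) [-0.7  0.1]
('scene', 0, 'n', 1) [ 1.6 -0.6]
('scene', 1, 'o', 1) [-0.1 -0.7]
('scene', 1, 'o', -1) [-0.2 -0.6]
('scene', 1, 'i', 1) [-0.7 -0.8]
('scene', 1, 'i', -1) [ 1.1 -0.7]
('scene', 1, 'r', 1) [ 0.6 -0.1]
('scene', 1, 'r', -1) [-0.8 -0.8]
('scene', 1, 'n', -1) [-1.1  0.9]
('scene', 1, 'n', 1) [ 1.7 -0.3]
```

```bash
cat > plan.py <<'E'
from h import *
from scipy.spatial.transform import Rotation as Ro
def Rt(yaw,tilt=0,flip=1):
    """tool: x down, y along horizontal perpendicular to 'forward' dir yaw(deg). tilt: forward end goes low"""
    f=np.array([np.cos(np.radians(yaw)),np.sin(np.radians(yaw)),0]);l=np.array([-f[1],f[0],0])
    y=flip*l;x=np.array([0,0,-1.]);z=np.cross(x,y)
    R=np.c_[x,y,z]
    return Ro.from_rotvec(l*np.radians(tilt))*Ro.from_matrix(R)
def cur():
    s=ctrl.get_state();return np.array(s["position"]),Ro.from_rotvec(s["tool_rot"]),s
def show(pt,Rg):
    p,R,s=cur()
    d=R.inv().apply(np.array(pt)-p)/.3
    rv=np.degrees((R.inv()*Rg).as_rotvec())/5
    print("travel tot(units)",d.round(4),"rot tot",rv.round(3),"| if rotated first:",(Rg.inv().apply(np.array(pt)-p)/.3).round(4))
E
python3 - <<'E'
from plan import *
p,R,s=cur();print(p,R.as_matrix().round(3),s["ft_force"])
yl=-2.1
f=np.array([np.cos(np.radians(yl)),np.sin(np.radians(yl)),0])
c=np.array([.5208,-.1011,0])
g=c-f*.020
print(g)
for fl in(1,-1):show(g+[0,0,.18],Rt(yl,0,fl))
E
```

```text
[ 0.25713568 -0.5969971   0.2226194 ] [[-0.     0.396 -0.918]
 [-0.    -0.918 -0.396]
 [-1.     0.     0.   ]] [ 0.61631645 -0.72250885  0.23787933]
[ 0.50081343 -0.10036713  0.        ]
travel tot(units) [ 0.1418 -1.199  -1.401 ] rot tot [-3.0918e+01  2.0000e-03  1.0000e-03] | if rotated first: [0.1421 1.6841 0.7511]
travel tot(units) [ 0.1418 -1.199  -1.401 ] rot tot [ 5.082e+00  1.000e-03 -1.000e-03] | if rotated first: [ 0.1421 -1.6841 -0.7511]
```

```bash
python3 -m jog '[{"rot":[0,0,0],"travel":[0,-0.1,-0.115],"jaw":-1},{"rot":[0,0,0],"travel":[0,-0.1,-0.115],"jaw":-1},{"rot":[0,0,0],"travel":[0,-0.1,-0.115],"jaw":-1},{"rot":[0,0,0],"travel":[0,-0.1,-0.115],"jaw":-1},{"rot":[0,0,0],"travel":[0,-0.1,-0.115],"jaw":-1},{"rot":[0,0,0],"travel":[0,-0.1,-0.115],"jaw":-1},{"rot":[0,0,0],"travel":[0,-0.1,-0.115],"jaw":-1},{"rot":[0,0,0],"travel":[0,-0.1,-0.115],"jaw":-1}]' 40; python3 -m jog '[{"rot":[1,0,0],"travel":[0,0,0],"jaw":-1},{"rot":[1,0,0],"travel":[0,0,0],"jaw":-1},{"rot":[1,0,0],"travel":[0,0,0],"jaw":-1},{"rot":[1,0,0],"travel":[0,0,0],"jaw":-1},{"rot":[1,0,0],"travel":[0,0,0],"jaw":-1},{"rot":[0,0,0],"travel":[0,0,0],"jaw":-1}]'
cat > st.py <<'E'
import sys
from plan import *
a=list(map(float,sys.argv[1:]))  # x y z(mm) yaw tilt
p,R,s=cur()
m=R.as_matrix();print("t",round(s["time"],2),"p",(p*1000).round(1),"F",s["ft_force"].round(1),"grip",round(s["grip_width"]*87,1),"q",s["joint_positions"].round(2))
print("rot err now->",end="");show(np.array(a[:3])/1000,Rt(a[3],a[4],-1))
E
python3 st.py 500.8 -100.4 180 -2.1 0
```

```text
time: 1.5
position: [0.4162, -0.2657, 0.2229]
tool_rot: [1.998, 0.411, -1.997]
ft_force: [0.6, -0.2, 0.4]
grip_width: 1.0
time: 2.1
position: [0.4157, -0.2674, 0.2227]
tool_rot: [-2.207, 0.033, 2.206]
ft_force: [-0.2, 0.7, 0.7]
grip_width: 1.001
t 2.1 p [ 415.7 -267.4  222.7] F [-0.2  0.7  0.7] grip 87.1 q [ 0.85  0.   -0.33  1.82  0.    1.32 -1.08]
rot err now->travel tot(units) [ 0.1423 -0.5649 -0.267 ] rot tot [ 0.079 -0.003 -0.005] | if rotated first: [ 0.1424 -0.5667 -0.2631]
```

```bash
python3 -m jog '[{"rot":[0.08,0,0],"travel":[0,-0.141,-0.066],"jaw":-1},{"rot":[0,0,0],"travel":[0,-0.141,-0.066],"jaw":-1},{"rot":[0,0,0],"travel":[0,-0.141,-0.066],"jaw":-1},{"rot":[0,0,0],"travel":[0.04,-0.142,-0.066],"jaw":-1},{"rot":[0,0,0],"travel":[0.1,0,0],"jaw":-1},{"rot":[0,0,0],"travel":[0.15,0,0],"jaw":-1},{"rot":[0,0,0],"travel":[0,0,0],"jaw":-1},{"rot":[0,0,0],"travel":[0,0,0],"jaw":-1}]' ; python3 st.py 500.8 -100.4 4 -2.1 0; python3 - <<'E'
from plan import *
a=np.hstack([ctrl.get_image("top")[150:260,280:400,::-1]]);cv2.imwrite("pics/a1.png",cv2.resize(a,None,fx=5,fy=5,interpolation=cv2.INTER_CUBIC))
E
```

```text
time: 2.9
position: [0.5004, -0.1008, 0.1358]
tool_rot: [-2.202, 0.039, 2.205]
ft_force: [-0.1, -0.2, 1.1]
grip_width: 1.008
t 2.9 p [ 500.4 -100.8  135.8] F [-0.1 -0.2  1.1] grip 87.7 q [ 0.64  0.12 -0.52  1.89  0.07  1.15 -1.51]
rot err now->travel tot(units) [ 0.4394 -0.0013 -0.0017] rot tot [0.012 0.014 0.005] | if rotated first: [ 0.4394 -0.0015 -0.0012]
```

View pics/a1.png

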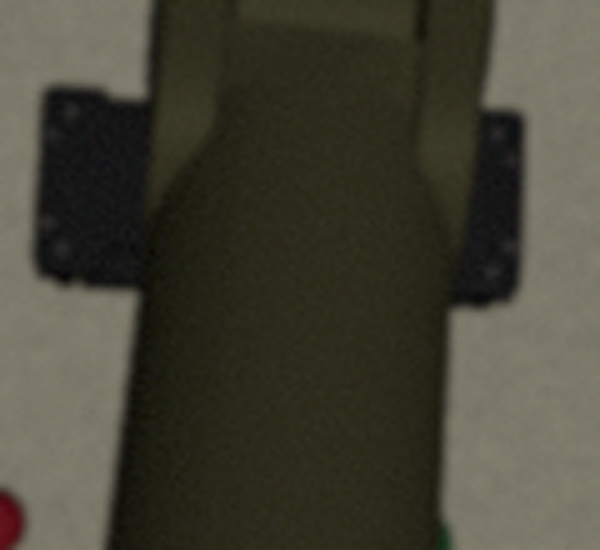

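The arm hides the mould from above, so I'll rely on the measurements for the descent.

```bash
python3 -m jog '[{"rot":[0,0,0],"travel":[0.14,0,0],"jaw":-1},{"rot":[0,0,0],"travel":[0.14,0,0],"jaw":-1},{"rot":[0,0,0],"travel":[0.1,0,0],"jaw":-1},{"rot":[0,0,0],"travel":[0.05,0,0],"jaw":-1},{"rot":[0,0,0],"travel":[0,0,0],"jaw":-1},{"rot":[0,0,0],"travel":[0,0,0],"jaw":-1}]' ; python3 st.py 500.8 -100.4 4 -2.1 0; python3 - <<'E'
from plan import *
a=np.hstack([ctrl.get_image("scene")[150:270,260:400,::-1]]);cv2.imwrite("pics/a2.png",cv2.resize(cv2.convertScaleAbs(a,alpha=1.7),None,fx=5,fy=5,interpolation=cv2.INTER_CUBIC))
E
```

```text
time: 3.55
position: [0.5026, -0.1012, 0.0086]
tool_rot: [-2.207, 0.041, 2.2]
ft_force: [0.1, -1.0, 0.3]
grip_width: 0.999
t 3.55 p [ 502.6 -101.2    8.6] F [ 0.1 -1.   0.3] grip 87.0 q [ 0.6   0.29 -0.5   2.    0.18  0.9  -1.6 ]
rot err now->travel tot(units) [ 0.0152 -0.0026  0.0062] rot tot [-0.001 -0.037 -0.009] | if rotated first: [ 0.0152 -0.0026  0.0062]
```

View pics/a2.png

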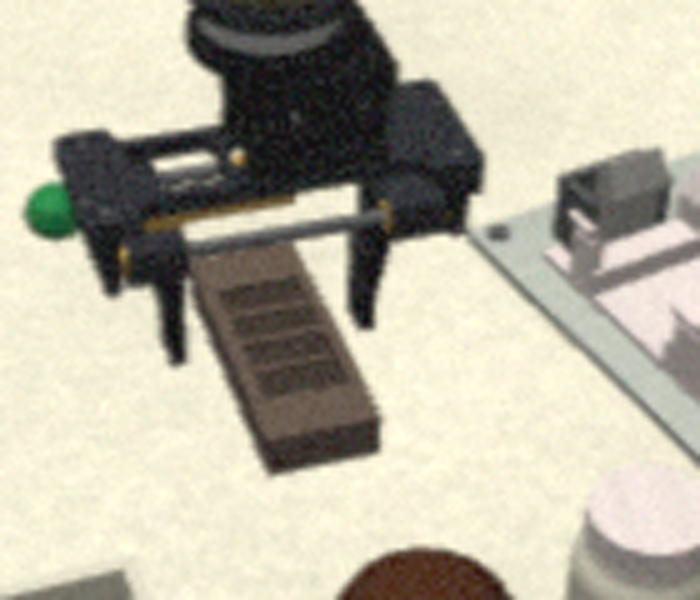

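The fingers straddle the long mould cleanly, with the finger tips at crop (175,360) and (365,320). I'll lower 4 mm and grip.

```bash
python3 -m jog '[{"rot":[0,0,0],"travel":[0.014,0,0.005],"jaw":-1},{"rot":[0,0,0],"travel":[0,0,0],"jaw":1},{"rot":[0,0,0],"travel":[0,0,0],"jaw":1},{"rot":[0,0,0],"travel":[0,0,0],"jaw":1},{"rot":[0,0,0],"travel":[0,0,0],"jaw":1},{"rot":[0,0,0],"travel":[0,0,0],"jaw":1},{"rot":[0,0,0],"travel":[0,0,0],"jaw":1}]' 40; python3 st.py 500.8 -100.4 4 -2.1 0;
```

```text
time: 4.3
position: [0.4992, -0.1007, 0.0024]
tool_rot: [-2.203, 0.04, 2.203]
ft_force: [-0.7, -0.5, 0.2]
grip_width: 0.638
t 4.3 p [ 499.2 -100.7    2.4] F [-0.7 -0.5  0.2] grip 55.5 q [ 0.6   0.29 -0.5   2.    0.18  0.89 -1.61]
rot err now->travel tot(units) [-0.0054 -0.0011 -0.0051] rot tot [ 0.002  0.    -0.001] | if rotated first: [-0.0054 -0.0011 -0.0051]
```

```bash
cat > ins.py <<'E'
import sys
from plan import *
SL={"long":(534.8,235.8,70.),"short":(559.3,102.4,55.)}
YAW=10.4
def tcp(slot,Bx,Bz,th,a,b):
    ox,oy,_=SL[slot];t=np.radians(th)
    x=Bx+a*np.cos(t)-b*np.sin(t);z=Bz+a*np.sin(t)+b*np.cos(t)
    w=np.radians(YAW);return np.array([ox-x*np.cos(w),oy-x*np.sin(w),8+z])
def where(slot,a,b):
    """B and tilt/yaw from measured pose"""
    p,R,s=cur();m=R.as_matrix();ox,oy,_=SL[slot];w=np.radians(YAW)
    fw=-m[:,2] # forward tool dir (flip -1: z backward)
    th=np.degrees(np.arcsin(-fw[2]));yw=np.degrees(np.arctan2(fw[1],fw[0]))
    roll=np.degrees(np.arcsin(m[2,1]))
    d=p*1000-[ox,oy,8];x=-(d[0]*np.cos(w)+d[1]*np.sin(w));yl=-d[0]*np.sin(w)+d[1]*np.cos(w)
    t=np.radians(th)
    print(f"t {s['time']:.2f} B=({x-a*np.cos(t)+b*np.sin(t):.1f},{d[2]-a*np.sin(t)-b*np.cos(t):.1f}) left {yl:.1f} tilt {th:.2f} yaw {yw:.2f} roll {roll:.2f} F(fwd,left,up) {(s['ft_force']@rz(w)).round(1)} T {s['torque'].round(2)} grip {s['grip_width']*87:.1f} q {s['joint_positions'].round(2)}")
if __name__=="__main__":
    sl=sys.argv[1];a,b=map(float,sys.argv[2:4]);where(sl,a,b)
    for g in sys.argv[4:]:
        Bx,Bz,th=map(float,g.split(","))
        P=tcp(sl,Bx,Bz,th,a,b);print(g,P.round(1));show(P/1000,Rt(YAW,th,-1))
E
python3 -m jog '[{"rot":[0,0,0],"travel":[-0.05,0,0],"jaw":1},{"rot":[0,0,0],"travel":[-0.14,0,0],"jaw":1},{"rot":[0,0,0],"travel":[-0.15,0,0],"jaw":1},{"rot":[0,0,0],"travel":[-0.15,0,0],"jaw":1},{"rot":[0,0,0],"travel":[-0.15,0,0],"jaw":1},{"rot":[0,0,0],"travel":[0,0,0],"jaw":1},{"rot":[0,0,0],"travel":[0,0,0],"jaw":1}]'
python3 ins.py long 91.6 2.4 -15.9,66.5,28 -15.9,100,0
```

```text
time: 5.0
position: [0.4995, -0.1007, 0.1957]
tool_rot: [-2.206, 0.041, 2.201]
ft_force: [-1.0, 0.5, -3.7]
grip_width: 0.636
t 5.00 B=(3.8,185.5) left -324.6 tilt -0.12 yaw -2.08 roll 0.07 F(fwd,left,up) [-0.9  0.7 -3.7] T [0.07 0.11 0.02] grip 55.4 q [ 0.66  0.06 -0.53  1.82  0.03  1.27 -1.49]
-15.9,66.5,28 [472.  224.3 119.6]
travel tot(units) [ 0.2522 -1.0794  0.1316] rot tot [-2.451 -5.601  0.595] | if rotated first: [ 0.1746 -1.0819 -0.212 ]
-15.9,100,0 [460.3 222.1 110.4]
travel tot(units) [ 0.2828 -1.0709  0.1703] rot tot [-2.497 -0.023 -0.016] | if rotated first: [ 0.2844 -1.0819 -0.0658]
```

```bash
python3 -m jog '[{"rot":[0,0,0],"travel":[0,-0.15,0.018],"jaw":1},{"rot":[0,0,0],"travel":[0,-0.15,0.018],"jaw":1},{"rot":[0,0,0],"travel":[0,-0.15,0.018],"jaw":1},{"rot":[0,0,0],"travel":[0,-0.15,0.018],"jaw":1},{"rot":[0,0,0],"travel":[0,-0.15,0.018],"jaw":1},{"rot":[0,0,0],"travel":[0,-0.15,0.018],"jaw":1},{"rot":[0,0,0],"travel":[0,-0.15,0.018],"jaw":1},{"rot":[0,0,0],"travel":[0,0,0],"jaw":1}]'
python3 -m jog '[{"rot":[-0.85,0,0],"travel":[0,0,0],"jaw":1},{"rot":[-0.85,0,0],"travel":[0,0,0],"jaw":1},{"rot":[-0.8,0,0],"travel":[0,0,0],"jaw":1},{"rot":[0,-0.9,0],"travel":[0,0,0],"jaw":1},{"rot":[0,-0.9,0],"travel":[0,0,0],"jaw":1},{"rot":[0,-0.9,0],"travel":[0,0,0],"jaw":1},{"rot":[0,-0.9,0],"travel":[0,0,0],"jaw":1},{"rot":[0,0,0],"travel":[0,0,0],"jaw":1}]'
python3 ins.py long 91.6 2.4 -15.9,66.5,28
```

```text
time: 5.8
position: [0.4689, 0.2232, 0.1929]
tool_rot: [-2.202, 0.023, 2.212]
ft_force: [-0.5, 0.2, -1.5]
grip_width: 0.64
time: 6.6
position: [0.4731, 0.2144, 0.1907]
tool_rot: [1.75, 0.16, -2.427]
ft_force: [0.5, -1.2, -2.4]
grip_width: 0.642
t 6.60 B=(-21.6,151.5) left -9.9 tilt 18.40 yaw 10.36 roll -0.06 F(fwd,left,up) [ 0.3 -1.3 -2.4] T [ 0.08 -0.56  0.01] grip 55.9 q [ 0.2   0.43 -0.81  1.54  0.17  1.6  -2.02]
-15.9,66.5,28 [472.  224.3 119.6]
travel tot(units) [ 0.2241 -0.0328 -0.0769] rot tot [-0.007 -1.92   0.016] | if rotated first: [ 0.2081 -0.0331 -0.1132]
```

```bash
python3 -m jog '[{"rot":[0,-0.96,0],"travel":[0,-0.033,0],"jaw":1},{"rot":[0,-0.96,0],"travel":[0,0,0],"jaw":1},{"rot":[0,0,0],"travel":[0,0,0],"jaw":1},{"rot":[0,0,0],"travel":[0,0,0],"jaw":1}]'
python3 ins.py long 91.6 2.4 -15.9,66.5,28
python3 - <<'E'
from plan import *
a=ctrl.get_image("scene")[90:270,300:500,::-1];cv2.imwrite("pics/b1.png",cv2.resize(cv2.convertScaleAbs(a,alpha=1.7),None,fx=3.3,fy=3.3,interpolation=cv2.INTER_CUBIC))
E
```

```text
time: 7.0
position: [0.4705, 0.2251, 0.1935]
tool_rot: [1.545, 0.141, -2.551]
ft_force: [0.5, 0.2, -2.1]
grip_width: 0.64
t 7.00 B=(-14.9,140.9) left 1.1 tilt 27.59 yaw 10.45 roll -0.01 F(fwd,left,up) [ 0.5  0.1 -2.1] T [ 0.16 -0.65  0.05] grip 55.7 q [ 0.13  0.56 -0.79  1.41  0.17  1.76 -2.06]
-15.9,66.5,28 [472.  224.3 119.6]
travel tot(units) [ 0.2162  0.0037 -0.1178] rot tot [ 0.008 -0.082 -0.003] | if rotated first: [ 0.2153  0.0037 -0.1193]
```

View pics/b1.png

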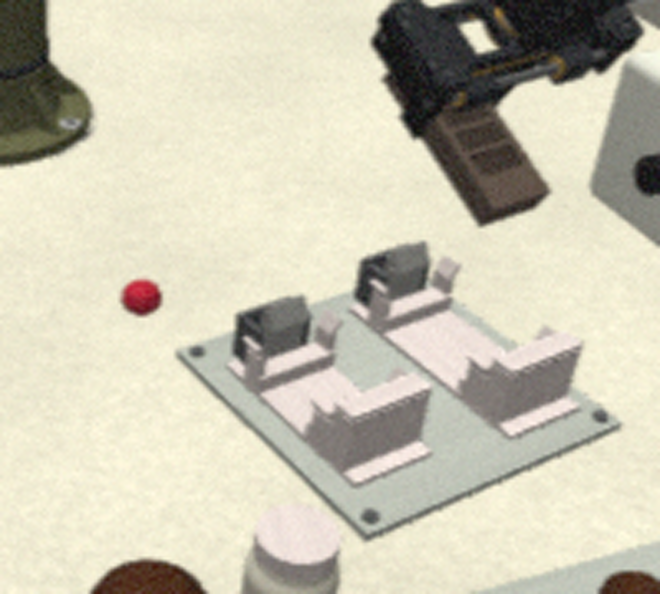

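The mould is held level across, tilted about 28° with the lip end low (crop (485,220)), above the long slot. Now I descend to pre-insert.

```bash
python3 -m jog '[{"rot":[0,-0.08,0],"travel":[0.072,0.001,-0.039],"jaw":1},{"rot":[0,0,0],"travel":[0.072,0.001,-0.039],"jaw":1},{"rot":[0,0,0],"travel":[0.07,0.001,-0.039],"jaw":1},{"rot":[0,0,0],"travel":[0,0,0],"jaw":1},{"rot":[0,0,0],"travel":[0,0,0],"jaw":1}]'
python3 ins.py long 91.6 2.4 -15.9,66.5,28 -42,37,28 -58,25,28
python3 - <<'E'
from plan import *
a=ctrl.get_image("scene")[90:270,300:500,::-1];cv2.imwrite("pics/b2.png",cv2.resize(cv2.convertScaleAbs(a,alpha=1.7),None,fx=3.3,fy=3.3,interpolation=cv2.INTER_CUBIC))
a=ctrl.get_image("top")[120:260,150:300,::-1];cv2.imwrite("pics/b2t.png",cv2.resize(cv2.convertScaleAbs(a,alpha=1.7),None,fx=4,fy=4,interpolation=cv2.INTER_CUBIC))
E
```

```text
time: 7.55
position: [0.472, 0.2244, 0.1224]
tool_rot: [1.538, 0.14, -2.555]
ft_force: [0.7, -0.6, -1.1]
grip_width: 0.637
t 7.55 B=(-16.0,69.4) left 0.1 tilt 27.93 yaw 10.41 roll 0.01 F(fwd,left,up) [ 0.6 -0.7 -1.1] T [ 0.15 -0.72  0.01] grip 55.4 q [ 0.12  0.63 -0.77  1.48  0.21  1.65 -2.06]
-15.9,66.5,28 [472.  224.3 119.6]
travel tot(units) [ 0.0083  0.0004 -0.0042] rot tot [ 0.002 -0.015 -0.004] | if rotated first: [ 0.0082  0.0005 -0.0042]
-42,37,28 [497.7 229.   90.1]
travel tot(units) [ 0.0544  0.0005 -0.1271] rot tot [ 0.002 -0.015 -0.004] | if rotated first: [ 0.0542  0.0005 -0.1271]
-58,25,28 [513.4 231.9  78.1]
travel tot(units) [ 0.0648  0.0005 -0.1929] rot tot [ 0.002 -0.015 -0.004] | if rotated first: [ 0.0645  0.0005 -0.193 ]
```

View pics/b2.png

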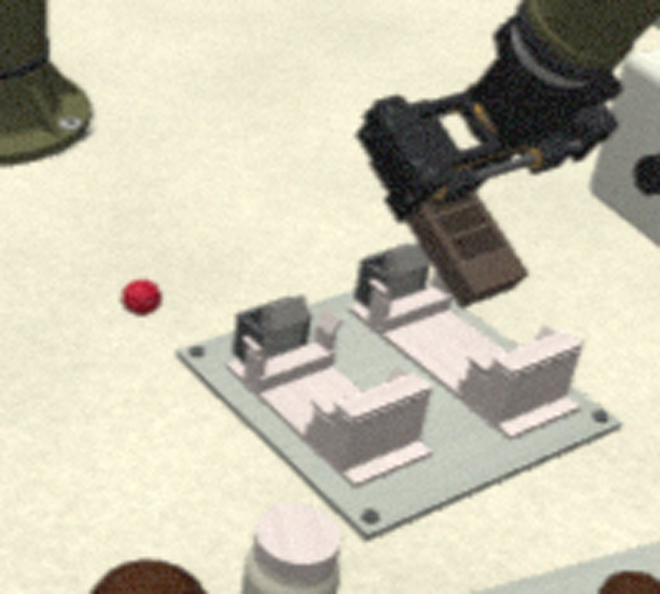

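View pics/b2t.png

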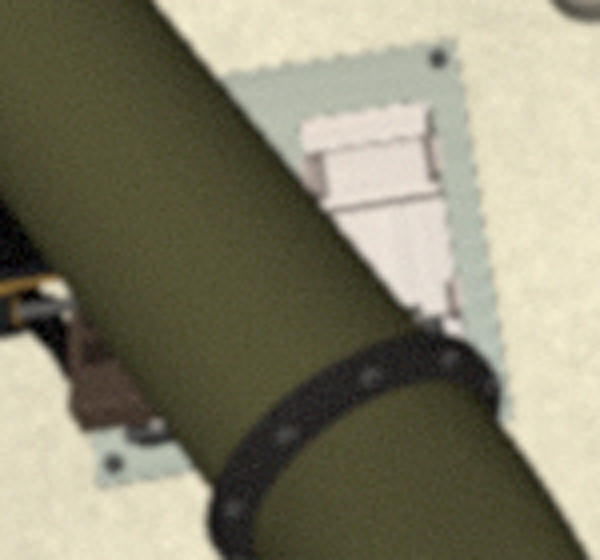

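```bash
cat > mo.py <<'E'
import sys
from ins import *
def mould(a,b,half):
    """draw mould outline by measured TCP and slot outlines on a scene crop"""
    p,R,s=cur();m=R.as_matrix();e1=m[:,2];n=-m[:,0];y=m[:,1]
    B=p*1000-a*e1-b*n
    return [ (B+i*2*half*e1+j*28*y+k*24*n)/1000 for i in(0,1) for j in(-1,1) for k in(0,1)]
if __name__=="__main__":
    sl,a,b,out=sys.argv[1],float(sys.argv[2]),float(sys.argv[3]),sys.argv[4]
    img=ctrl.get_image("scene")[:,:,::-1];u0,v0,u1,v1=(360,110,500,240);S=5
    c=cv2.convertScaleAbs(cv2.resize(img[v0:v1,u0:u1],None,fx=S,fy=S,interpolation=cv2.INTER_CUBIC),alpha=1.7)
    C=mould(a,b,SL[sl][2]);q=((proj("scene",np.array(C))-[u0,v0]+.5)*S-.5)
    for i in range(8):
        for j in range(i+1,8):
            if bin(i^j).count("1")==1:cv2.line(c,tuple(map(int,q[i])),tuple(map(int,q[j])),(0,0,255),1)
    cv2.imwrite(out,c)
E
python3 mo.py long 91.6 2.4 pics/b3.png
```

```text
(no output)
```

View pics/b3.png

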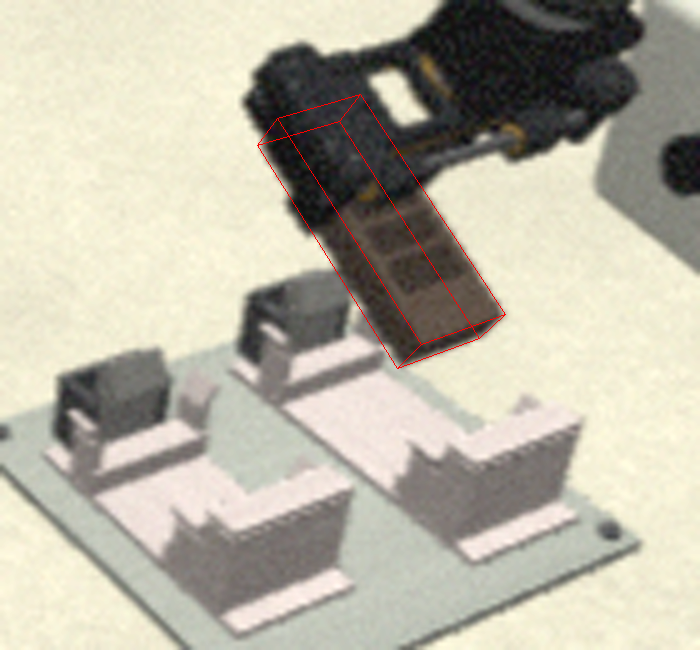

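The predicted mould outline matches the picture to within a pixel. Next I slide in under the lip and watch the forces.

```bash
python3 -m jog '[{"rot":[0,0,0],"travel":[0.018,0,-0.042],"jaw":1},{"rot":[0,0,0],"travel":[0.018,0,-0.042],"jaw":1},{"rot":[0,0,0],"travel":[0.016,0.001,-0.042],"jaw":1},{"rot":[0,0,0],"travel":[0,0,0],"jaw":1},{"rot":[0,0,0],"travel":[0,0,0],"jaw":1}]'
python3 ins.py long 91.6 2.4 -42,37,28 -52,29,28
python3 mo.py long 91.6 2.4 pics/b4.png
```

```text
time: 8.2
position: [0.4977, 0.229, 0.0888]
tool_rot: [1.533, 0.14, -2.558]
ft_force: [0.2, -0.2, -2.3]
grip_width: 0.642
t 8.20 B=(-41.9,35.5) left 0.0 tilt 28.12 yaw 10.42 roll -0.01 F(fwd,left,up) [ 0.2 -0.2 -2.3] T [ 0.11 -0.67 -0.04] grip 55.9 q [ 0.09  0.71 -0.74  1.42  0.25  1.63 -2.06]
-42,37,28 [497.7 229.   90.1]
travel tot(units) [-0.0037  0.0001  0.0021] rot tot [0.003 0.024 0.002] | if rotated first: [-0.0037  0.0001  0.0021]
-52,29,28 [507.5 230.8  82.1]
travel tot(units) [ 0.0041  0.0001 -0.0398] rot tot [0.003 0.024 0.002] | if rotated first: [ 0.0041  0.0001 -0.0398]
```

View pics/b4.png

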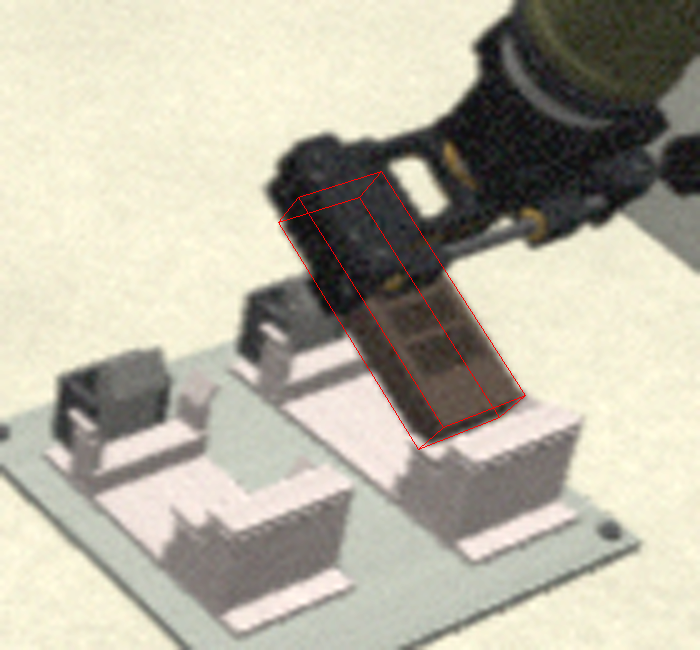

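```bash
python3 ins.py long 91.6 2.4 -46,23.5,28 -52,23,28 -58,23,28
```

```text
t 8.25 B=(-42.0,36.1) left 0.2 tilt 28.07 yaw 10.43 roll -0.02 F(fwd,left,up) [-0.2 -0.1 -2.1] T [ 0.04 -0.66  0.01] grip 55.5 q [ 0.09  0.71 -0.74  1.43  0.25  1.63 -2.06]
-46,23.5,28 [501.6 229.7  76.6]
travel tot(units) [ 0.0313  0.0006 -0.0316] rot tot [0.006 0.015 0.   ] | if rotated first: [ 0.0313  0.0005 -0.0316]
-52,23,28 [507.5 230.8  76.1]
travel tot(units) [ 0.0234  0.0006 -0.05  ] rot tot [0.006 0.015 0.   ] | if rotated first: [ 0.0234  0.0005 -0.05  ]
-58,23,28 [513.4 231.9  76.1]
travel tot(units) [ 0.014   0.0006 -0.0677] rot tot [0.006 0.015 0.   ] | if rotated first: [ 0.014   0.0005 -0.0677]
```

```bash
python3 -m jog '[{"rot":[0,0,0],"travel":[0.01,0,-0.01],"jaw":1},{"rot":[0,0,0],"travel":[0.01,0,-0.01],"jaw":1},{"rot":[0,0,0],"travel":[0.011,0,-0.011],"jaw":1},{"rot":[0,0,0],"travel":[0,0,0],"jaw":1}]'
python3 ins.py long 91.6 2.4 -46,23.5,28 
python3 -m jog '[{"rot":[0,0,0],"travel":[-0.008,0,-0.0175],"jaw":1},{"rot":[0,0,0],"travel":[0,0,0],"jaw":1},{"rot":[0,0,0],"travel":[0,0,0],"jaw":1}]'
python3 ins.py long 91.6 2.4 -52,23,28 -58,23,28
```

```text
time: 8.65
position: [0.5016, 0.2293, 0.0763]
tool_rot: [1.535, 0.139, -2.557]
ft_force: [0.4, -0.9, -2.2]
grip_width: 0.643
t 8.65 B=(-45.9,23.1) left -0.4 tilt 28.06 yaw 10.39 roll 0.03 F(fwd,left,up) [ 0.2 -0.9 -2.2] T [ 0.14 -0.74  0.02] grip 55.9 q [ 0.08  0.72 -0.73  1.42  0.26  1.61 -2.06]
-46,23.5,28 [501.6 229.7  76.6]
travel tot(units) [-0.0011 -0.0014  0.0002] rot tot [-0.002  0.011 -0.005] | if rotated first: [-0.0011 -0.0014  0.0002]
time: 8.95
position: [0.5077, 0.2308, 0.0768]
tool_rot: [1.537, 0.14, -2.557]
ft_force: [-0.2, -0.1, -1.2]
grip_width: 0.638
t 8.95 B=(-52.2,23.7) left -0.0 tilt 27.99 yaw 10.40 roll -0.00 F(fwd,left,up) [-0.2 -0.  -1.2] T [ 0.15 -0.74 -0.  ] grip 55.5 q [ 0.08  0.73 -0.73  1.4   0.26  1.62 -2.06]
-52,23,28 [507.5 230.8  76.1]
travel tot(units) [ 0.0023 -0.0001 -0.0005] rot tot [ 0.    -0.003  0.001] | if rotated first: [ 0.0023 -0.0001 -0.0005]
-58,23,28 [513.4 231.9  76.1]
travel tot(units) [-0.0071 -0.0001 -0.0182] rot tot [ 0.    -0.003  0.001] | if rotated first: [-0.0071 -0.0001 -0.0182]
```

No contact so far. I continue forward in small steps.

```bash
python3 -m jog '[{"rot":[0,0,0],"travel":[-0.0035,0,-0.009],"jaw":1},{"rot":[0,0,0],"travel":[0,0,0],"jaw":1},{"rot":[0,0,0],"travel":[0,0,0],"jaw":1}]'
python3 ins.py long 91.6 2.4 -58,23,28
python3 -m jog '[{"rot":[0,0,0],"travel":[-0.0035,0,-0.009],"jaw":1},{"rot":[0,0,0],"travel":[0,0,0],"jaw":1},{"rot":[0,0,0],"travel":[0,0,0],"jaw":1}]'
python3 ins.py long 91.6 2.4 -60,22.5,28
python3 mo.py long 91.6 2.4 pics/b5.png
```

```text
time: 9.25
position: [0.5103, 0.2312, 0.0764]
tool_rot: [1.536, 0.14, -2.557]
ft_force: [0.1, 0.6, -2.8]
grip_width: 0.643
t 9.25 B=(-54.9,23.3) left -0.1 tilt 28.00 yaw 10.41 roll 0.00 F(fwd,left,up) [ 0.2  0.5 -2.8] T [ 0.13 -0.69  0.01] grip 56.0 q [ 0.07  0.74 -0.73  1.4   0.26  1.62 -2.06]
-58,23,28 [513.4 231.9  76.1]
travel tot(units) [-0.0041 -0.0003 -0.0097] rot tot [ 0.001 -0.    -0.002] | if rotated first: [-0.0041 -0.0003 -0.0097]
time: 9.55
position: [0.5132, 0.2317, 0.076]
tool_rot: [1.536, 0.14, -2.557]
ft_force: [1.4, -0.0, -2.9]
grip_width: 0.64
t 9.55 B=(-57.7,22.8) left -0.1 tilt 28.00 yaw 10.40 roll 0.00 F(fwd,left,up) [ 1.3 -0.3 -2.9] T [ 0.13 -0.71  0.02] grip 55.7 q [ 0.07  0.74 -0.73  1.39  0.27  1.63 -2.06]
-60,22.5,28 [515.4 232.2  75.6]
travel tot(units) [-0.0025 -0.0004 -0.0072] rot tot [ 0.001  0.001 -0.001] | if rotated first: [-0.0025 -0.0004 -0.0072]
```

View pics/b5.png

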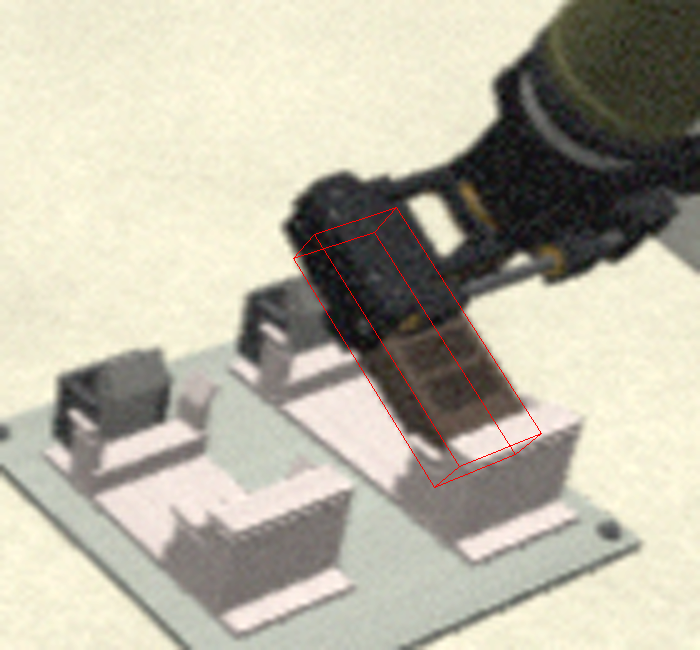

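It is under the lip. I continue until I feel the wall.

```bash
for i in 1; do python3 -m jog '[{"rot":[0,0,0],"travel":[-0.0025,0,-0.006],"jaw":1},{"rot":[0,0,0],"travel":[0,0,0],"jaw":1},{"rot":[0,0,0],"travel":[0,0,0],"jaw":1}]' >/dev/null; python3 ins.py long 91.6 2.4; python3 -m jog '[{"rot":[0,0,0],"travel":[-0.0025,0,-0.006],"jaw":1},{"rot":[0,0,0],"travel":[0,0,0],"jaw":1},{"rot":[0,0,0],"travel":[0,0,0],"jaw":1}]'  >/dev/null; python3 ins.py long 91.6 2.4; done
```

```text
t 9.90 B=(-59.6,22.7) left -0.1 tilt 28.00 yaw 10.41 roll 0.01 F(fwd,left,up) [-0.1 -0.2 -2.5] T [ 0.12 -0.71  0.02] grip 56.0 q [ 0.07  0.75 -0.72  1.38  0.27  1.63 -2.06]
t 10.20 B=(-60.9,22.6) left -0.0 tilt 28.08 yaw 10.42 roll 0.01 F(fwd,left,up) [-2.5  0.  -1.8] T [-0.04 -0.   -0.1 ] grip 55.4 q [ 0.07  0.75 -0.72  1.38  0.27  1.63 -2.06]
```

Wall contact came at B.x≈−60.6, against −60.2 predicted, so the x registration is good. Now I work out the swing down.

```bash
cat > sw.py <<'E'
import sys
from ins import *
# table of relative rows between poses
sl,a,b,Tx=sys.argv[1],*map(float,sys.argv[2:5])
seq=[tuple(map(float,g.split(","))) for g in sys.argv[5:]] # th,Bz
where(sl,a,b)
p,R,_=cur();p=p*1000
for th,bz in seq:
    P=tcp(sl,Tx+24*np.sin(np.radians(th)),bz,th,a,b);Rg=Rt(YAW,th,-1)
    print(th,bz,"travel",(R.inv().apply(P-p)/300).round(4),"rot",(np.degrees((R.inv()*Rg).as_rotvec())/5).round(3));p,R=P,Rg
E
python3 sw.py long 91.6 2.4 -71.0 28,21.5 25,21 22,20.5 19,20.5 16,20.5 13,20.5 10,20.5 7,20.5 4,20.5 1,20 0,20
```

```text
t 10.20 B=(-60.9,22.6) left -0.0 tilt 28.08 yaw 10.42 roll 0.01 F(fwd,left,up) [-2.5  0.  -1.8] T [-0.04 -0.   -0.1 ] grip 55.4 q [ 0.07  0.75 -0.72  1.38  0.27  1.63 -2.06]
28.0 21.5 travel [ 0.0054 -0.0001  0.0018] rot [ 0.004  0.017 -0.005]
25.0 21.0 travel [ 0.0157  0.     -0.0041] rot [ 0.   0.6 -0. ]
22.0 20.5 travel [ 0.0159 -0.     -0.0042] rot [ 0.   0.6 -0. ]
19.0 20.5 travel [ 0.0145  0.     -0.0036] rot [0.  0.6 0. ]
16.0 20.5 travel [ 0.0147 -0.     -0.0038] rot [0.  0.6 0. ]
13.0 20.5 travel [ 0.0149  0.     -0.0039] rot [-0.   0.6 -0. ]
10.0 20.5 travel [ 0.0151  0.     -0.004 ] rot [-0.   0.6  0. ]
7.0 20.5 travel [ 0.0153 -0.     -0.0041] rot [-0.   0.6  0. ]
4.0 20.5 travel [ 0.0155 -0.     -0.0041] rot [ 0.   0.6 -0. ]
1.0 20.0 travel [ 0.0174  0.     -0.0043] rot [0.  0.6 0. ]
0.0 20.0 travel [ 0.0053 -0.     -0.0013] rot [-0.   0.2 -0. ]
```

```bash
python3 -m jog '[{"rot":[0,0,0],"travel":[0.004,0,0.002],"jaw":1},{"rot":[0,0.6,0],"travel":[0.0157,0,-0.0041],"jaw":1},{"rot":[0,0,0],"travel":[0,0,0],"jaw":1}]' >/dev/null; python3 ins.py long 91.6 2.4;  python3 -m jog '[{"rot":[0,0.6,0],"travel":[0.0155,0,-0.004],"jaw":1},{"rot":[0,0,0],"travel":[0,0,0],"jaw":1},{"rot":[0,0,0],"travel":[0,0,0],"jaw":1}]' >/dev/null; python3 ins.py long 91.6 2.4;python3 -m jog '[{"rot":[0,0.6,0],"travel":[0.0145,0,-0.0036],"jaw":1},{"rot":[0,0,0],"travel":[0,0,0],"jaw":1},{"rot":[0,0,0],"travel":[0,0,0],"jaw":1}]' >/dev/null; python3 sw.py long 91.6 2.4 -71 16,20.5 
```

```text
t 10.50 B=(-61.2,21.5) left 0.2 tilt 24.92 yaw 10.46 roll 0.01 F(fwd,left,up) [-0.   0.4 -2.3] T [ 0.14 -0.59  0.  ] grip 56.0 q [ 0.09  0.71 -0.73  1.44  0.28  1.56 -2.06]
t 10.80 B=(-63.1,21.2) left -0.2 tilt 22.01 yaw 10.39 roll 0.00 F(fwd,left,up) [-1.2 -0.1 -0.6] T [ 0.12 -0.14  0.01] grip 55.9 q [ 0.1   0.68 -0.74  1.48  0.28  1.5  -2.06]
t 11.10 B=(-64.2,21.1) left -0.1 tilt 19.05 yaw 10.39 roll -0.01 F(fwd,left,up) [-0.8  0.2 -1. ] T [ 0.09 -0.18 -0.08] grip 55.8 q [ 0.12  0.64 -0.75  1.53  0.29  1.44 -2.07]
16.0 20.5 travel [ 0.0178 -0.0003 -0.0012] rot [-0.001  0.61   0.003]
```

```bash
python3 -m jog '[{"rot":[0,0.6,0],"travel":[0.0155,0,-0.002],"jaw":1},{"rot":[0,0,0],"travel":[0,0,0],"jaw":1},{"rot":[0,0,0],"travel":[0,0,0],"jaw":1}]' >/dev/null; python3 ins.py long 91.6 2.4;  python3 -m jog '[{"rot":[0,0.4,0],"travel":[0.01,0,-0.0025],"jaw":1},{"rot":[0,0,0],"travel":[0,0,0],"jaw":1},{"rot":[0,0,0],"travel":[0,0,0],"jaw":1}]' >/dev/null; python3 sw.py long 91.6 2.4 -71.3 12,20.5 10,20.5; python3 mo.py long 91.6 2.4 pics/b6.png
```

```text
t 11.40 B=(-65.2,21.1) left -0.3 tilt 16.02 yaw 10.38 roll 0.01 F(fwd,left,up) [ 0.2 -0.6 -1.7] T [ 0.11 -0.43  0.02] grip 55.5 q [ 0.13  0.61 -0.76  1.59  0.3   1.37 -2.07]
t 11.70 B=(-66.2,21.2) left -0.2 tilt 13.99 yaw 10.37 roll -0.01 F(fwd,left,up) [ 1.1 -0.1 -1. ] T [ 0.07 -0.48 -0.02] grip 56.1 q [ 0.14  0.58 -0.76  1.62  0.3   1.33 -2.08]
12.0 20.5 travel [ 0.0127 -0.0006 -0.0007] rot [-0.005  0.398  0.004]
10.0 20.5 travel [ 0.0101  0.     -0.0026] rot [0.  0.4 0. ]
```

View pics/b6.png

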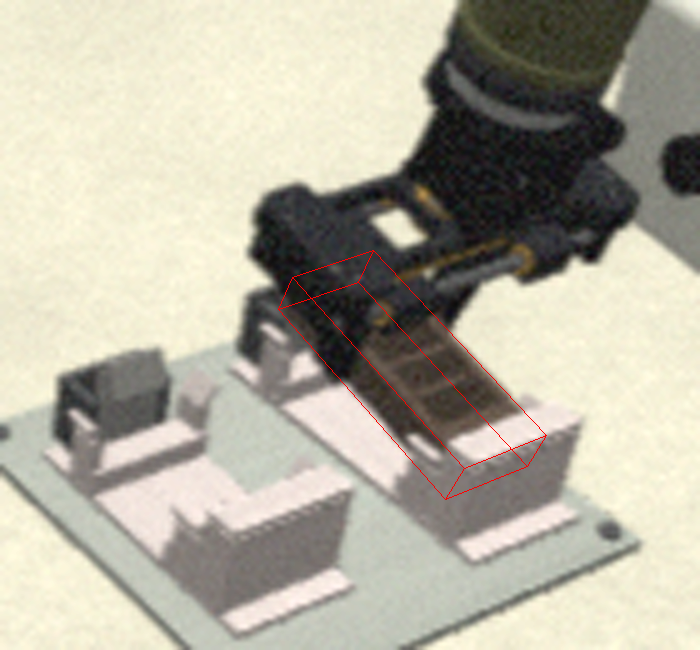

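```bash
python3 -m jog '[{"rot":[0,0.4,0],"travel":[0.0115,0,-0.0015],"jaw":1},{"rot":[0,0,0],"travel":[0,0,0],"jaw":1},{"rot":[0,0,0],"travel":[0,0,0],"jaw":1}]' >/dev/null; python3 ins.py long 91.6 2.4;  python3 -m jog '[{"rot":[0,0.4,0],"travel":[0.0105,0,-0.0025],"jaw":1},{"rot":[0,0,0],"travel":[0,0,0],"jaw":1},{"rot":[0,0,0],"travel":[0,0,0],"jaw":1}]' >/dev/null; python3 sw.py long 91.6 2.4 -71.3 8,20.5 6,20.5
```

```text
t 12.05 B=(-67.0,21.1) left -0.1 tilt 11.92 yaw 10.39 roll -0.02 F(fwd,left,up) [ 2.9  0.1 -0.1] T [ 0.15 -0.82 -0.03] grip 55.6 q [ 0.15  0.56 -0.77  1.65  0.31  1.28 -2.08]
t 12.35 B=(-67.5,20.6) left 0.2 tilt 9.94 yaw 10.40 roll -0.05 F(fwd,left,up) [ 4.3  0.9 -0.5] T [ 0.5  -1.07 -0.1 ] grip 55.9 q [ 0.16  0.54 -0.77  1.69  0.32  1.24 -2.09]
8.0 20.5 travel [ 0.0104  0.0008 -0.0015] rot [-0.001  0.388  0.011]
6.0 20.5 travel [ 0.0103 -0.     -0.0027] rot [-0.   0.4  0. ]
```

```bash
python3 -m jog '[{"rot":[0,0.4,0],"travel":[0.0104,0,-0.002],"jaw":1},{"rot":[0,0,0],"travel":[0,0,0],"jaw":1},{"rot":[0,0,0],"travel":[0,0,0],"jaw":1}]' >/dev/null; python3 ins.py long 91.6 2.4;  python3 -m jog '[{"rot":[0,0.4,0],"travel":[0.0103,0,-0.0025],"jaw":1},{"rot":[0,0,0],"travel":[0,0,0],"jaw":1},{"rot":[0,0,0],"travel":[0,0,0],"jaw":1}]' >/dev/null; python3 sw.py long 91.6 2.4 -71.3 4,20.5 2,20.5 1,20 0,20
```

```text
t 12.65 B=(-67.4,20.3) left 0.1 tilt 8.02 yaw 10.41 roll -0.03 F(fwd,left,up) [ 3.2  1.5 -2.3] T [ 0.5  -1.13 -0.03] grip 55.7 q [ 0.17  0.51 -0.77  1.72  0.32  1.19 -2.09]
t 12.95 B=(-68.0,20.3) left 0.1 tilt 6.05 yaw 10.41 roll -0.02 F(fwd,left,up) [ 3.2  1.1 -2.2] T [ 0.55 -0.97 -0.08] grip 56.0 q [ 0.17  0.49 -0.78  1.75  0.33  1.15 -2.1 ]
4.0 20.5 travel [ 0.0096  0.0004 -0.0052] rot [0.001 0.41  0.005]
2.0 20.5 travel [ 0.0105  0.     -0.0027] rot [-0.   0.4 -0. ]
1.0 20.0 travel [ 0.0069  0.     -0.0014] rot [0.  0.2 0. ]
0.0 20.0 travel [ 0.0053 -0.     -0.0013] rot [-0.   0.2 -0. ]
```

```bash
python3 -m jog '[{"rot":[0,0.4,0],"travel":[0.0098,0,-0.0045],"jaw":1},{"rot":[0,0,0],"travel":[0,0,0],"jaw":1},{"rot":[0,0,0],"travel":[0,0,0],"jaw":1}]' >/dev/null; python3 ins.py long 91.6 2.4;  python3 -m jog '[{"rot":[0,0.4,0],"travel":[0.0105,0,-0.0025],"jaw":1},{"rot":[0,0,0],"travel":[0,0,0],"jaw":1},{"rot":[0,0,0],"travel":[0,0,0],"jaw":1}]' >/dev/null; python3 sw.py long 91.6 2.4 -71  1,20 0,19.5;python3 mo.py long 91.6 2.4 pics/b7.png
```

```text
t 13.25 B=(-69.1,20.3) left 0.1 tilt 4.08 yaw 10.41 roll -0.02 F(fwd,left,up) [ 2.9  0.9 -0.8] T [ 0.52 -0.82 -0.07] grip 55.8 q [ 0.18  0.47 -0.78  1.78  0.34  1.1  -2.11]
t 13.55 B=(-69.9,20.3) left 0.1 tilt 2.08 yaw 10.41 roll -0.01 F(fwd,left,up) [ 3.2  2.6 -1.3] T [ 0.56 -0.72 -0.03] grip 55.8 q [ 0.19  0.45 -0.78  1.82  0.34  1.06 -2.12]
1.0 20.0 travel [ 0.0066  0.0004 -0.0023] rot [0.003 0.216 0.003]
0.0 19.5 travel [ 0.007  -0.     -0.0013] rot [-0.   0.2 -0. ]
```

View pics/b7.png

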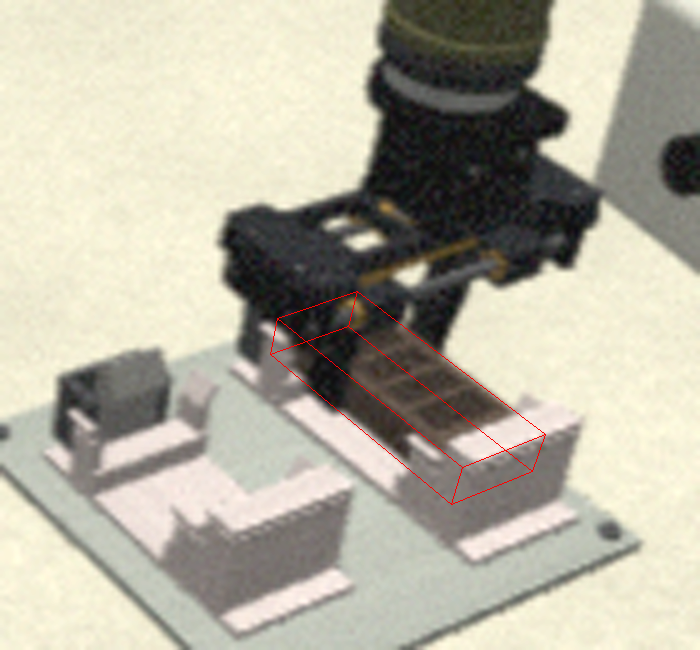

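```bash
python3 -m jog '[{"rot":[0,0.2,0],"travel":[0.0066,-0.001,-0.002],"jaw":1},{"rot":[0,0,0],"travel":[0,0,0],"jaw":1},{"rot":[0,0,0],"travel":[0,0,0],"jaw":1}]' >/dev/null; python3 ins.py long 91.6 2.4;  python3 -m jog '[{"rot":[0,0.2,0],"travel":[0.006,0,-0.001],"jaw":1},{"rot":[0,0,0],"travel":[0,0,0],"jaw":1},{"rot":[0,0,0],"travel":[0,0,0],"jaw":1}]' >/dev/null; python3 sw.py long 91.6 2.4 -71 0,19
```

```text
t 13.90 B=(-71.2,20.3) left 0.1 tilt 0.94 yaw 10.40 roll 0.00 F(fwd,left,up) [ 4.5  1.4 -1.2] T [ 0.47 -1.05 -0.11] grip 55.7 q [ 0.19  0.44 -0.78  1.83  0.35  1.03 -2.12]
t 14.20 B=(-71.0,20.0) left 0.2 tilt -0.02 yaw 10.42 roll 0.02 F(fwd,left,up) [3.2 0.6 2.6] T [ 0.36 -0.74  0.02] grip 55.8 q [ 0.19  0.43 -0.78  1.85  0.35  1.01 -2.13]
0.0 19.0 travel [ 0.0033  0.0005 -0.0001] rot [ 0.005 -0.004 -0.005]
```

```bash
python3 -m jog '[{"rot":[0,0.1,0],"travel":[0.005,0,0],"jaw":1},{"rot":[0,0,0],"travel":[0,0,0],"jaw":1},{"rot":[0,0,0],"travel":[0,0,0],"jaw":1}]' >/dev/null; python3 ins.py long 91.6 2.4;  python3 -m jog '[{"rot":[0,0.1,0],"travel":[0.004,0,0],"jaw":1},{"rot":[0,0,0],"travel":[0,0,0],"jaw":1},{"rot":[0,0,0],"travel":[0,0,0],"jaw":1}]' >/dev/null; python3 ins.py long 91.6 2.4
```

```text
t 14.50 B=(-71.1,20.7) left 0.1 tilt -0.50 yaw 10.40 roll 0.07 F(fwd,left,up) [-1.7 -0.9 14.2] T [-0.07  0.41  0.05] grip 55.6 q [ 0.19  0.42 -0.78  1.85  0.36  1.   -2.13]
t 14.80 B=(-71.2,21.5) left 0.1 tilt -1.00 yaw 10.41 roll 0.13 F(fwd,left,up) [-3.9 -1.  21.6] T [-0.46  1.24  0.03] grip 55.5 q [ 0.19  0.42 -0.78  1.86  0.36  0.99 -2.14]
```

The forward spring force vanished and the vertical load rose, so it looks snapped and seated. I'll relax, open, lift and look.

```bash
python3 -m jog '[{"rot":[0,-0.2,0],"travel":[-0.008,0,0],"jaw":1},{"rot":[0,0,0],"travel":[0,0,0],"jaw":-0.2},{"rot":[0,0,0],"travel":[0,0,0],"jaw":-0.8},{"rot":[0,0,0],"travel":[0,0,0],"jaw":-1},{"rot":[0,0,0],"travel":[-0.05,0,0],"jaw":-1},{"rot":[0,0,0],"travel":[-0.15,0,0],"jaw":-1},{"rot":[0,0,0],"travel":[-0.15,0,0],"jaw":-1},{"rot":[0,0,0],"travel":[-0.15,0,0],"jaw":-1}]'; python3 -m jog '[{"rot":[0,0,0],"travel":[0,0.15,0],"jaw":-1},{"rot":[0,0,0],"travel":[0,0.15,0],"jaw":-1},{"rot":[0,0,0],"travel":[0,0.15,0],"jaw":-1},{"rot":[0,0,0],"travel":[0,0.15,0],"jaw":-1},{"rot":[0,0,0],"travel":[0,0.15,0],"jaw":-1},{"rot":[0,0,0],"travel":[0,0.15,0],"jaw":-1},{"rot":[0,0,0],"travel":[0,0.15,0],"jaw":-1},{"rot":[0,0,0],"travel":[0,0.15,0],"jaw":-1}]'
python3 - <<'E'
from ov import *
im=ctrl.get_image("scene")[:,:,::-1]
c=cv2.resize(im[155:255,345:495],None,fx=5,fy=5,interpolation=cv2.INTER_CUBIC);cv2.imwrite("pics/c1.png",cv2.convertScaleAbs(c,alpha=1.7))
im=ctrl.get_image("top")[:,:,::-1];cv2.imwrite("pics/c1full.png",im)
c=cv2.resize(im[120:250,155:290],None,fx=4.5,fy=4.5,interpolation=cv2.INTER_CUBIC);cv2.imwrite("pics/c1t.png",cv2.convertScaleAbs(c,alpha=1.7))
E
```

```text
time: 15.6
position: [0.5136, 0.2322, 0.1818]
tool_rot: [2.125, 0.194, -2.127]
ft_force: [0.9, 0.6, 0.8]
grip_width: 0.985
time: 16.4
position: [0.5792, -0.1234, 0.1807]
tool_rot: [2.126, 0.194, -2.126]
ft_force: [0.5, 0.4, 0.4]
grip_width: 0.998
```

View pics/c1.png

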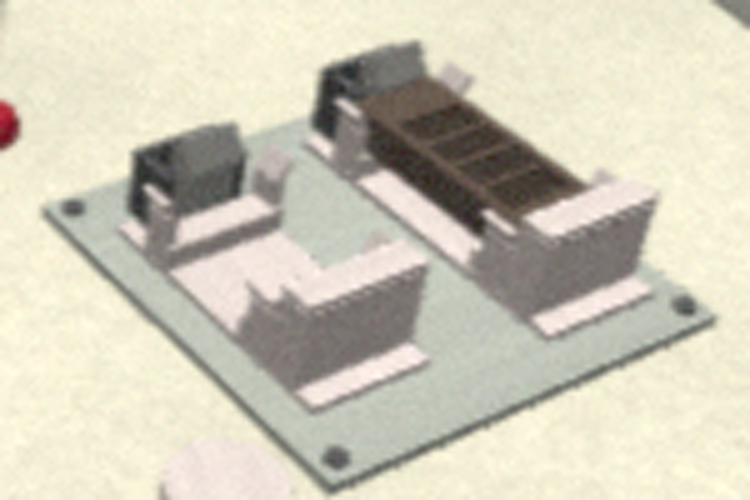

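View pics/c1t.png

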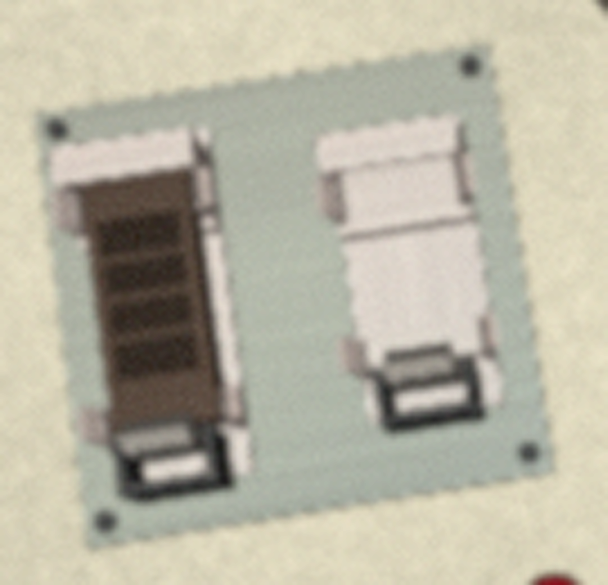

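View pics/c1full.png

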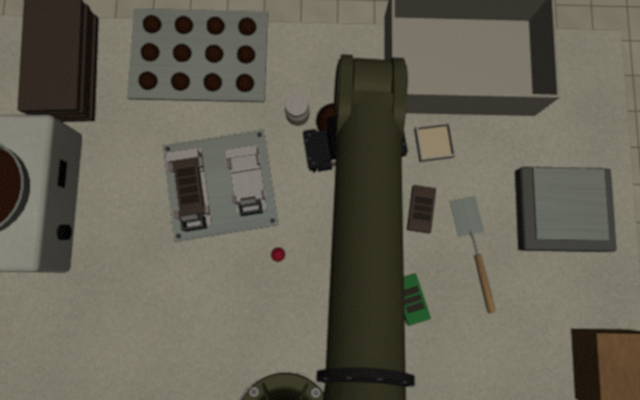

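The long mould sits flat under the lip with the latch closed: the nose edge is at crop (118–190, 432–420), the same as before. Next is the short mould.

```bash
python3 - <<'E'
from plan import *
y=-7.4;f=np.array([np.cos(np.radians(y)),np.sin(np.radians(y)),0]);l=np.array([-f[1],f[0],0])
g=np.array([.4952,-.317,0])-.012*f;print(g*1000)
print("blade rel along -l:",[(-(back("top",q,.003)[0]-g)@l*1000).round(1) for q in((450,200),(455,236))])
show(g+[0,0,.14],Rt(y,0,-1))
E
```

```text
[ 483.29994605 -315.45445284    0.        ]
blade rel along -l: [np.float64(70.8), np.float64(92.2)]
travel tot(units) [0.1346 0.5512 0.4178] rot tot [ 3.429  0.015 -0.039] | if rotated first: [0.1321 0.6504 0.2368]
```

```bash
python3 -m jog '[{"rot":[0,0,0],"travel":[0,0.11,0.083],"jaw":-0.65},{"rot":[0,0,0],"travel":[0,0.11,0.083],"jaw":-0.65},{"rot":[0,0,0],"travel":[0,0.11,0.083],"jaw":-0.65},{"rot":[0,0,0],"travel":[0,0.11,0.083],"jaw":-0.65},{"rot":[0,0,0],"travel":[0,0.11,0.083],"jaw":-0.65},{"rot":[0.9,0,0],"travel":[0,0,0],"jaw":-0.65},{"rot":[0.9,0,0],"travel":[0,0,0],"jaw":-0.65},{"rot":[0.9,0,0],"travel":[0,0,0],"jaw":-0.65}]'; python3 -m jog '[{"rot":[0.73,0,0],"travel":[0.1,0,0],"jaw":-0.65},{"rot":[0,0,0],"travel":[0,0,0],"jaw":-0.65},{"rot":[0,0,0],"travel":[0,0,0],"jaw":-0.65}]';python3 st.py 483.3 -315.5 3.5 -7.4 0
```

```text
time: 17.3
position: [0.4864, -0.3064, 0.1804]
tool_rot: [-2.191, 0.063, 2.192]
ft_force: [0.2, -0.5, 0.3]
grip_width: 0.821
time: 17.6
position: [0.4864, -0.3059, 0.15]
tool_rot: [-2.16, 0.124, 2.163]
ft_force: [0.7, -0.1, 0.1]
grip_width: 0.826
t 17.6 p [ 486.4 -305.9  150. ] F [ 0.7 -0.1  0.1] grip 71.9 q [ 0.96  0.25 -0.51  1.72  0.13  1.21 -1.27]
rot err now->travel tot(units) [0.4884 0.0333 0.0059] rot tot [0.152 0.016 0.011] | if rotated first: [0.4884 0.0329 0.0062]
```

```bash
python3 -m jog '[{"rot":[0.15,0,0],"travel":[0,0.033,0.006],"jaw":-0.65},{"rot":[0,0,0],"travel":[0.14,0,0],"jaw":-0.65},{"rot":[0,0,0],"travel":[0.14,0,0],"jaw":-0.65},{"rot":[0,0,0],"travel":[0.1,0,0],"jaw":-0.65},{"rot":[0,0,0],"travel":[0,0,0],"jaw":-0.65},{"rot":[0,0,0],"travel":[0,0,0],"jaw":-0.65}]' >/dev/null;python3 st.py 483.3 -315.5 3.5 -7.4 0;  python3 - <<'E'
from plan import *
a=np.hstack([ctrl.get_image("scene")[150:280,150:300,::-1]]);cv2.imwrite("pics/d2.png",cv2.resize(cv2.convertScaleAbs(a,alpha=1.7),None,fx=4.5,fy=4.5,interpolation=cv2.INTER_CUBIC))
E
```

```text
t 18.2 p [ 484.5 -317.1   37.2] F [0.3 0.2 0.7] grip 71.7 q [ 0.94  0.37 -0.48  1.82  0.2   1.   -1.32]
rot err now->travel tot(units) [ 0.1122 -0.0047  0.0048] rot tot [-0.023 -0.011 -0.005] | if rotated first: [ 0.1122 -0.0047  0.0047]
```

View pics/d2.png

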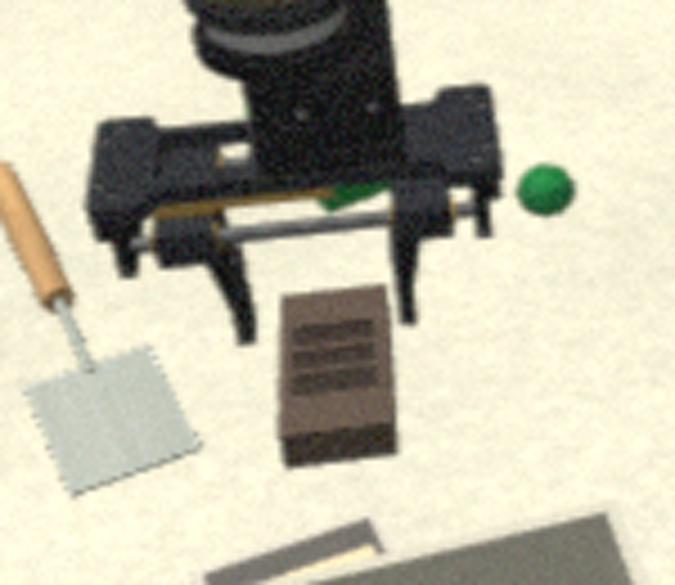

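The fingers straddle the short mould and are clear of the scraper blade (crop (110,410)). I descend and grip.

```bash
python3 -m jog '[{"rot":[0,0,0],"travel":[0.07,-0.004,0.004],"jaw":-0.65},{"rot":[0,0,0],"travel":[0.043,0,0],"jaw":-0.65},{"rot":[0,0,0],"travel":[0,0,0],"jaw":-0.65},{"rot":[0,0,0],"travel":[0,0,0],"jaw":1},{"rot":[0,0,0],"travel":[0,0,0],"jaw":1},{"rot":[0,0,0],"travel":[0,0,0],"jaw":1},{"rot":[0,0,0],"travel":[0,0,0],"jaw":1},{"rot":[0,0,0],"travel":[0,0,0],"jaw":1}]' 40;python3 st.py 483.3 -315.5 3.5 -7.4 0; python3 st.py 483.3 -315.5 3.5 -7.4 0
```

```text
time: 19.05
position: [0.4836, -0.3153, 0.003]
tool_rot: [-2.156, 0.142, 2.153]
ft_force: [-0.1, -0.3, 4.4]
grip_width: 0.639
t 19.05 p [ 483.6 -315.3    3. ] F [-0.1 -0.3  4.4] grip 55.6 q [ 0.93  0.42 -0.47  1.84  0.23  0.94 -1.34]
rot err now->travel tot(units) [-0.0016  0.0006  0.0008] rot tot [-0.019 -0.015 -0.012] | if rotated first: [-0.0016  0.0006  0.0008]
t 19.05 p [ 483.6 -315.3    3. ] F [-0.1 -0.3  4.4] grip 55.6 q [ 0.93  0.42 -0.47  1.84  0.23  0.94 -1.34]
rot err now->travel tot(units) [-0.0016  0.0006  0.0008] rot tot [-0.019 -0.015 -0.012] | if rotated first: [-0.0016  0.0006  0.0008]
```

```bash
python3 -m jog '[{"rot":[0,0,0],"travel":[-0.05,0,0],"jaw":1},{"rot":[0,0,0],"travel":[-0.14,0,0],"jaw":1},{"rot":[0,0,0],"travel":[-0.15,0,0],"jaw":1},{"rot":[0,0,0],"travel":[-0.15,0,0],"jaw":1},{"rot":[0,0,0],"travel":[-0.15,0,0],"jaw":1},{"rot":[0,0,0],"travel":[0,0,0],"jaw":1},{"rot":[0,0,0],"travel":[0,0,0],"jaw":1}]' >/dev/null
python3 ins.py short 66.7 3 -5,60,28 -5,140,0
```

```text
t 19.75 B=(83.4,184.6) left -396.7 tilt -0.10 yaw -7.48 roll 0.08 F(fwd,left,up) [ 0.   0.6 -2.5] T [ 0.03  0.06 -0.03] grip 55.3 q [ 0.98  0.21 -0.51  1.66  0.11  1.29 -1.25]
-5,60,28 [507.7  92.9 102. ]
travel tot(units) [ 0.3097 -1.3587  0.0966] rot tot [-3.509 -5.571  0.855] | if rotated first: [ 0.1225 -1.3222 -0.4338]
-5,140,0 [498.6  91.3 151. ]
travel tot(units) [ 0.1462 -1.3491  0.1256] rot tot [-3.576 -0.017 -0.019] | if rotated first: [ 0.1483 -1.3222 -0.2948]
```

```bash
python3 -m jog '[{"rot":[0,0,0],"travel":[0,-0.15,0.013],"jaw":1},{"rot":[0,0,0],"travel":[0,-0.15,0.013],"jaw":1},{"rot":[0,0,0],"travel":[0,-0.15,0.013],"jaw":1},{"rot":[0,0,0],"travel":[0,-0.15,0.013],"jaw":1},{"rot":[0,0,0],"travel":[0,-0.15,0.013],"jaw":1},{"rot":[0,0,0],"travel":[0,-0.15,0.013],"jaw":1},{"rot":[0,0,0],"travel":[0,-0.15,0.013],"jaw":1},{"rot":[0,0,0],"travel":[0,-0.15,0.013],"jaw":1}]' 
python3 -m jog '[{"rot":[-0.9,0,0],"travel":[0,-0.15,0],"jaw":1},{"rot":[-0.9,0,0],"travel":[0,0,0],"jaw":1},{"rot":[-0.9,0,0],"travel":[0,0,0],"jaw":1},{"rot":[-0.87,0,0],"travel":[0,0,0],"jaw":1},{"rot":[0,-0.9,0],"travel":[0,0,0],"jaw":1},{"rot":[0,-0.9,0],"travel":[0,0,0],"jaw":1},{"rot":[0,-0.9,0],"travel":[0,0,0],"jaw":1},{"rot":[0,-0.9,0],"travel":[0,0,0],"jaw":1}]'
python3 -m jog '[{"rot":[0,-0.9,0],"travel":[0,0,0],"jaw":1},{"rot":[0,-0.9,0],"travel":[0,0,0],"jaw":1},{"rot":[0,0,0],"travel":[0,0,0],"jaw":1},{"rot":[0,0,0],"travel":[0,0,0],"jaw":1}]'
python3 ins.py short 66.7 3 -5,60,28
```

```text
time: 20.55
position: [0.4971, 0.0477, 0.1922]
tool_rot: [-2.15, 0.142, 2.158]
ft_force: [-0.3, -0.1, -1.7]
grip_width: 0.64
time: 21.35
position: [0.5037, 0.0903, 0.1923]
tool_rot: [1.75, 0.159, -2.425]
ft_force: [0.3, -0.2, -1.8]
grip_width: 0.637
time: 21.75
position: [0.504, 0.091, 0.1923]
tool_rot: [1.556, 0.143, -2.546]
ft_force: [-0.3, 0.1, -1.5]
grip_width: 0.64
t 21.75 B=(-1.6,151.3) left -1.2 tilt 27.13 yaw 10.44 roll -0.06 F(fwd,left,up) [-0.2  0.2 -1.5] T [ 0.14 -0.61  0.  ] grip 55.7 q [ 0.35  0.55 -0.8   1.44  0.26  1.78 -1.86]
-5,60,28 [507.7  92.9 102. ]
travel tot(units) [ 0.2621 -0.0038 -0.1491] rot tot [ 0.007 -0.175  0.01 ] | if rotated first: [ 0.2598 -0.0042 -0.1531]
```

```bash
python3 -m jog '[{"rot":[0,-0.17,0],"travel":[0.09,-0.001,-0.051],"jaw":1},{"rot":[0,0,0],"travel":[0.09,-0.001,-0.051],"jaw":1},{"rot":[0,0,0],"travel":[0.08,-0.001,-0.05],"jaw":1},{"rot":[0,0,0],"travel":[0,0,0],"jaw":1},{"rot":[0,0,0],"travel":[0,0,0],"jaw":1}]' >/dev/null
python3 ins.py short 66.7 3 -27,36,28
python3 - <<'E'
import re
s=open("mo.py").read().replace("(360,110,500,240)","(330,110,470,240)");open("mo2.py","w").write(s)
E
python3 mo2.py short 66.7 3 pics/e1.png
```

```text
t 22.25 B=(-5.7,63.0) left -0.8 tilt 27.83 yaw 10.36 roll 0.02 F(fwd,left,up) [-0.   0.2 -1.1] T [ 0.19 -0.62  0.03] grip 55.5 q [ 0.33  0.64 -0.77  1.5   0.31  1.65 -1.89]
-27,36,28 [529.3  96.9  78. ]
travel tot(units) [ 0.0458 -0.0026 -0.1048] rot tot [-0.007 -0.034  0.   ] | if rotated first: [ 0.0455 -0.0025 -0.105 ]
```

View pics/e1.png

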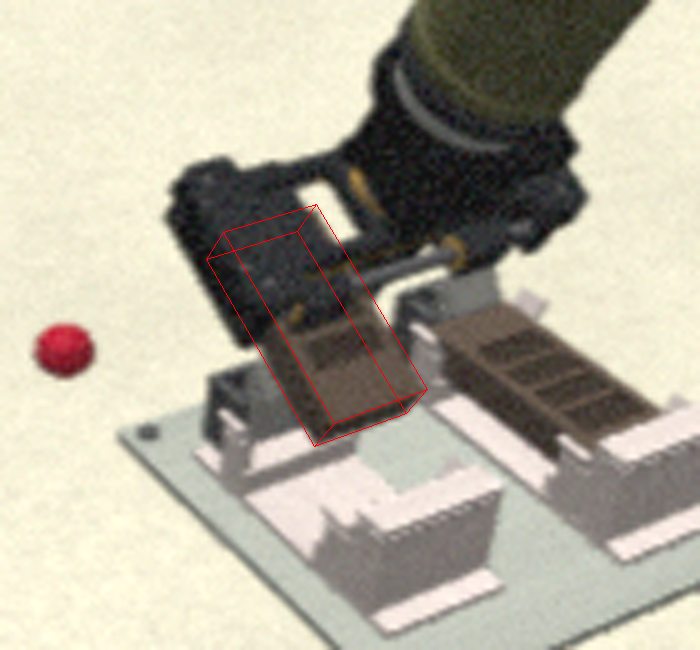

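```bash
python3 -m jog '[{"rot":[0,-0.03,0],"travel":[0.015,-0.001,-0.035],"jaw":1},{"rot":[0,0,0],"travel":[0.015,-0.001,-0.035],"jaw":1},{"rot":[0,0,0],"travel":[0.015,0,-0.035],"jaw":1},{"rot":[0,0,0],"travel":[0,0,0],"jaw":1},{"rot":[0,0,0],"travel":[0,0,0],"jaw":1}]' >/dev/null
python3 ins.py short 66.7 3 -31,23.5,28 
python3 -m jog '[{"rot":[0,0,0],"travel":[0.01,0,-0.01],"jaw":1},{"rot":[0,0,0],"travel":[0.01,0,-0.01],"jaw":1},{"rot":[0,0,0],"travel":[0.011,0,-0.011],"jaw":1},{"rot":[0,0,0],"travel":[0,0,0],"jaw":1}]' >/dev/null
python3 ins.py short 66.7 3 -31,23.5,28 -42,23,28
```

```text
t 22.80 B=(-27.4,34.5) left 0.1 tilt 28.08 yaw 10.38 roll -0.02 F(fwd,left,up) [-0.1  0.1 -1. ] T [ 0.16 -0.64  0.03] grip 55.6 q [ 0.29  0.71 -0.75  1.45  0.34  1.64 -1.89]
-31,23.5,28 [533.3  97.6  65.5]
travel tot(units) [ 0.0271  0.0004 -0.0278] rot tot [-0.003  0.015  0.007] | if rotated first: [ 0.0272  0.0004 -0.0278]
t 23.20 B=(-31.2,21.8) left -0.2 tilt 28.05 yaw 10.36 roll 0.00 F(fwd,left,up) [-0.8 -0.  -2.1] T [ 0.19 -0.75 -0.01] grip 55.5 q [ 0.28  0.73 -0.74  1.45  0.35  1.63 -1.9 ]
-31,23.5,28 [533.3  97.6  65.5]
travel tot(units) [-0.0046 -0.0007  0.0032] rot tot [-0.008  0.01   0.004] | if rotated first: [-0.0046 -0.0007  0.0032]
-42,23,28 [544.1  99.6  65. ]
travel tot(units) [-0.0203 -0.0008 -0.0299] rot tot [-0.008  0.01   0.004] | if rotated first: [-0.0203 -0.0007 -0.03  ]
```

```bash
python3 -m jog '[{"rot":[0,0,0],"travel":[-0.009,0,-0.012],"jaw":1},{"rot":[0,0,0],"travel":[0,0,0],"jaw":1},{"rot":[0,0,0],"travel":[0,0,0],"jaw":1}]' >/dev/null;python3 ins.py short 66.7 3
python3 -m jog '[{"rot":[0,0,0],"travel":[-0.005,0,-0.009],"jaw":1},{"rot":[0,0,0],"travel":[-0.004,0,-0.009],"jaw":1},{"rot":[0,0,0],"travel":[0,0,0],"jaw":1},{"rot":[0,0,0],"travel":[0,0,0],"jaw":1}]' >/dev/null;python3 ins.py short 66.7 3 -44,22.5,28; python3 mo2.py short 66.7 3 pics/e2.png
```

```text
t 23.50 B=(-36.2,23.4) left -0.1 tilt 27.98 yaw 10.35 roll 0.00 F(fwd,left,up) [-0.1  0.3 -2. ] T [ 0.18 -0.66  0.01] grip 55.5 q [ 0.28  0.74 -0.74  1.43  0.35  1.63 -1.9 ]
t 23.90 B=(-42.0,23.0) left -0.1 tilt 28.01 yaw 10.36 roll 0.00 F(fwd,left,up) [ 0.4  0.6 -2.1] T [ 0.14 -0.71  0.08] grip 55.8 q [ 0.27  0.75 -0.74  1.41  0.36  1.64 -1.89]
-44,22.5,28 [546.  100.   64.5]
travel tot(units) [-0.0016 -0.0002 -0.0068] rot tot [-0.007  0.002  0.004] | if rotated first: [-0.0016 -0.0002 -0.0068]
```

View pics/e2.png

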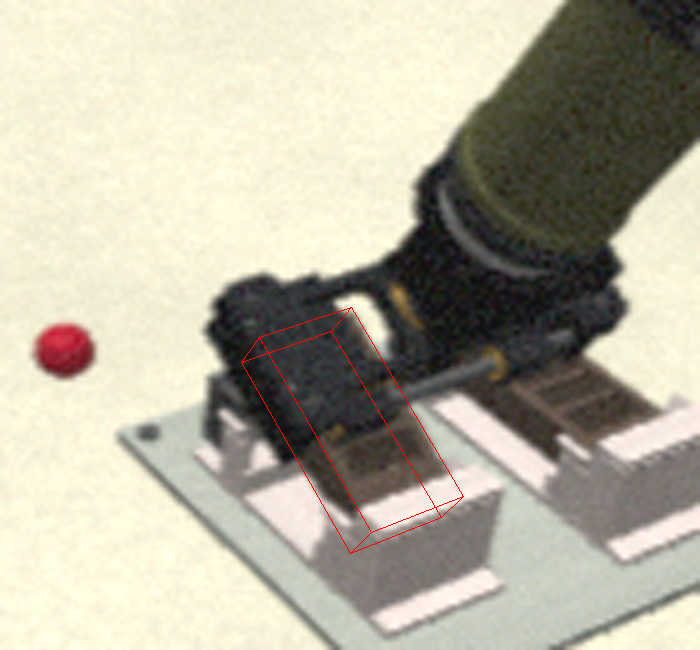

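It is under the short lip with no contact. I advance to the wall.

```bash
python3 -m jog '[{"rot":[0,0,0],"travel":[-0.0025,0,-0.006],"jaw":1},{"rot":[0,0,0],"travel":[0,0,0],"jaw":1},{"rot":[0,0,0],"travel":[0,0,0],"jaw":1}]' >/dev/null; python3 ins.py short 66.7 3; python3 -m jog '[{"rot":[0,0,0],"travel":[-0.0025,0,-0.005],"jaw":1},{"rot":[0,0,0],"travel":[0,0,0],"jaw":1},{"rot":[0,0,0],"travel":[0,0,0],"jaw":1}]'  >/dev/null; python3 ins.py short 66.7 3; 
```

```text
t 24.25 B=(-43.9,22.9) left -0.1 tilt 28.00 yaw 10.36 roll 0.01 F(fwd,left,up) [-0.6 -0.2 -2.1] T [ 0.21 -0.68 -0.02] grip 56.2 q [ 0.27  0.75 -0.74  1.41  0.36  1.64 -1.89]
t 24.55 B=(-45.6,22.8) left -0.1 tilt 28.00 yaw 10.36 roll 0.01 F(fwd,left,up) [-0.4 -0.4 -0.8] T [ 0.07 -0.68  0.02] grip 55.6 q [ 0.27  0.76 -0.74  1.4   0.36  1.64 -1.89]
```

```bash
python3 -m jog '[{"rot":[0,0,0],"travel":[-0.001,0,-0.004],"jaw":1},{"rot":[0,0,0],"travel":[0,0,0],"jaw":1},{"rot":[0,0,0],"travel":[0,0,0],"jaw":1}]'  >/dev/null; python3 sw.py short 66.7 3 -56.7 28,22 25,21.5 22,21 19,20.5 16,20.5 14,20.5 12,20.5 10,20.5 8,20.5 6,20.5 4,20.5 2,20.3 1,20 0,20 
```

```text
t 24.85 B=(-45.7,22.5) left -0.1 tilt 28.14 yaw 10.38 roll 0.02 F(fwd,left,up) [-5.2 -0.   0.3] T [-0.12  0.35  0.06] grip 55.6 q [ 0.26  0.76 -0.73  1.4   0.36  1.65 -1.89]
28.0 22.0 travel [ 0.0025 -0.0004  0.    ] rot [-0.004  0.028 -0.001]
25.0 21.5 travel [ 0.0114 -0.     -0.0039] rot [ 0.   0.6 -0. ]
22.0 21.0 travel [ 0.0115 -0.     -0.004 ] rot [ 0.   0.6 -0. ]
19.0 20.5 travel [ 0.0117  0.     -0.004 ] rot [0.  0.6 0. ]
16.0 20.5 travel [ 0.0103  0.     -0.0036] rot [0.  0.6 0. ]
14.0 20.5 travel [ 0.007   0.     -0.0024] rot [-0.   0.4  0. ]
12.0 20.5 travel [ 0.0071 -0.     -0.0024] rot [-0.   0.4 -0. ]
10.0 20.5 travel [ 0.0072 -0.     -0.0025] rot [0.  0.4 0. ]
8.0 20.5 travel [ 0.0073 -0.     -0.0025] rot [0.  0.4 0. ]
6.0 20.5 travel [ 0.0074  0.     -0.0025] rot [-0.   0.4  0. ]
4.0 20.5 travel [ 0.0075 -0.     -0.0026] rot [-0.   0.4 -0. ]
2.0 20.3 travel [ 0.0082 -0.     -0.0026] rot [-0.   0.4 -0. ]
1.0 20.0 travel [ 0.0048  0.     -0.0013] rot [0.  0.2 0. ]
0.0 20.0 travel [ 0.0039 -0.     -0.0013] rot [-0.   0.2 -0. ]
```

```bash
python3 -m jog '[{"rot":[0,0,0],"travel":[0.002,0,0.0035],"jaw":1},{"rot":[0,0.6,0],"travel":[0.0114,0,-0.0039],"jaw":1},{"rot":[0,0,0],"travel":[0,0,0],"jaw":1},{"rot":[0,0,0],"travel":[0,0,0],"jaw":1}]' >/dev/null; python3 ins.py short 66.7 3;  python3 -m jog '[{"rot":[0,0.6,0],"travel":[0.0115,0,-0.0038],"jaw":1},{"rot":[0,0,0],"travel":[0,0,0],"jaw":1},{"rot":[0,0,0],"travel":[0,0,0],"jaw":1}]' >/dev/null; python3 sw.py short 66.7 3 -56.6 20,20.5 18,20.5
```

```text
t 25.25 B=(-46.8,22.2) left -0.0 tilt 24.99 yaw 10.36 roll -0.01 F(fwd,left,up) [-2.5  0.9 -1.5] T [ 0.11 -0.23 -0.07] grip 55.3 q [ 0.29  0.72 -0.75  1.45  0.36  1.58 -1.89]
t 25.55 B=(-47.9,21.7) left -0.0 tilt 22.04 yaw 10.36 roll -0.01 F(fwd,left,up) [-1.2 -0.1 -1.6] T [ 0.18 -0.03  0.04] grip 55.9 q [ 0.31  0.68 -0.76  1.5   0.36  1.52 -1.9 ]
20.0 20.5 travel [ 0.011  -0.0001 -0.0029] rot [-0.008  0.409  0.005]
18.0 20.5 travel [ 0.0069  0.     -0.0023] rot [ 0.   0.4 -0. ]
```

```bash
python3 -m jog '[{"rot":[0,0.4,0],"travel":[0.009,0,-0.002],"jaw":1},{"rot":[0,0,0],"travel":[0,0,0],"jaw":1},{"rot":[0,0,0],"travel":[0,0,0],"jaw":1}]' >/dev/null; python3 ins.py short 66.7 3;  python3 -m jog '[{"rot":[0,0.4,0],"travel":[0.0075,0,-0.0023],"jaw":1},{"rot":[0,0,0],"travel":[0,0,0],"jaw":1},{"rot":[0,0,0],"travel":[0,0,0],"jaw":1}]' >/dev/null; python3 sw.py short 66.7 3 -56.6 16,20.5 14,20.5
```

```text
t 25.85 B=(-48.6,21.0) left -0.2 tilt 20.03 yaw 10.35 roll -0.01 F(fwd,left,up) [-0.7 -0.2 -1.6] T [ 0.13 -0.21  0.02] grip 55.6 q [ 0.33  0.66 -0.76  1.54  0.37  1.47 -1.9 ]
t 26.15 B=(-49.4,21.1) left -0.2 tilt 18.01 yaw 10.35 roll -0.00 F(fwd,left,up) [0.8 0.4 0.2] T [ 0.06 -0.18  0.03] grip 55.4 q [ 0.34  0.64 -0.77  1.57  0.37  1.43 -1.9 ]
16.0 20.5 travel [ 0.0091 -0.0005 -0.0021] rot [-0.009  0.402  0.003]
14.0 20.5 travel [ 0.007  -0.     -0.0024] rot [-0.   0.4  0. ]
```

```bash
python3 -m jog '[{"rot":[0,0.4,0],"travel":[0.008,0,-0.0022],"jaw":1},{"rot":[0,0,0],"travel":[0,0,0],"jaw":1},{"rot":[0,0,0],"travel":[0,0,0],"jaw":1}]' >/dev/null; python3 ins.py short 66.7 3;  python3 -m jog '[{"rot":[0,0.4,0],"travel":[0.0075,0,-0.0024],"jaw":1},{"rot":[0,0,0],"travel":[0,0,0],"jaw":1},{"rot":[0,0,0],"travel":[0,0,0],"jaw":1}]' >/dev/null; python3 ins.py short 66.7 3; python3 -m jog '[{"rot":[0,0.4,0],"travel":[0.0075,0,-0.0024],"jaw":1},{"rot":[0,0,0],"travel":[0,0,0],"jaw":1},{"rot":[0,0,0],"travel":[0,0,0],"jaw":1}]' >/dev/null; python3 sw.py short 66.7 3 -56.6 10,20.5 8,20.5
```

```text
t 26.45 B=(-50.3,20.9) left -0.1 tilt 15.99 yaw 10.35 roll -0.00 F(fwd,left,up) [0.2 0.2 1.8] T [ 0.07 -0.15  0.05] grip 55.9 q [ 0.36  0.61 -0.78  1.6   0.37  1.38 -1.9 ]
t 26.75 B=(-51.1,20.7) left -0.2 tilt 13.98 yaw 10.35 roll -0.00 F(fwd,left,up) [1.1 0.8 2.1] T [ 0.11 -0.43  0.11] grip 55.7 q [ 0.37  0.59 -0.79  1.64  0.37  1.34 -1.9 ]
t 27.05 B=(-51.8,20.2) left -0.1 tilt 11.98 yaw 10.36 roll -0.02 F(fwd,left,up) [ 1.9 -0.7 -0.1] T [ 0.19 -0.81  0.06] grip 55.6 q [ 0.39  0.57 -0.79  1.67  0.37  1.29 -1.9 ]
10.0 20.5 travel [ 0.0064 -0.0002 -0.0017] rot [-0.008  0.397  0.005]
8.0 20.5 travel [ 0.0073  0.     -0.0025] rot [0.  0.4 0. ]
```

```bash
python3 -m jog '[{"rot":[0,0.4,0],"travel":[0.0068,0,-0.002],"jaw":1},{"rot":[0,0,0],"travel":[0,0,0],"jaw":1},{"rot":[0,0,0],"travel":[0,0,0],"jaw":1}]' >/dev/null; python3 ins.py short 66.7 3;  python3 -m jog '[{"rot":[0,0.4,0],"travel":[0.0073,0,-0.0025],"jaw":1},{"rot":[0,0,0],"travel":[0,0,0],"jaw":1},{"rot":[0,0,0],"travel":[0,0,0],"jaw":1}]' >/dev/null; python3 ins.py short 66.7 3; python3 -m jog '[{"rot":[0,0.4,0],"travel":[0.0074,0,-0.0026],"jaw":1},{"rot":[0,0,0],"travel":[0,0,0],"jaw":1},{"rot":[0,0,0],"travel":[0,0,0],"jaw":1}]' >/dev/null; python3 sw.py short 66.7 3 -56.3 4,20.5 2,20.3 1,20 0,20
```

```text
t 27.35 B=(-52.5,20.3) left 0.0 tilt 9.99 yaw 10.35 roll -0.03 F(fwd,left,up) [ 2.4  1.  -0.5] T [ 0.34 -0.94  0.02] grip 55.8 q [ 0.4   0.54 -0.8   1.7   0.37  1.25 -1.9 ]
t 27.65 B=(-53.0,20.3) left 0.0 tilt 8.03 yaw 10.35 roll -0.02 F(fwd,left,up) [ 2.4  0.2 -1.1] T [ 0.37 -0.84 -0.08] grip 55.7 q [ 0.42  0.52 -0.81  1.73  0.37  1.2  -1.9 ]
t 27.95 B=(-53.6,20.3) left 0.0 tilt 6.06 yaw 10.36 roll -0.02 F(fwd,left,up) [ 2.3  0.  -0.8] T [ 0.38 -0.76 -0.02] grip 55.5 q [ 0.43  0.5  -0.81  1.77  0.37  1.16 -1.9 ]
4.0 20.5 travel [ 0.0068  0.     -0.003 ] rot [-0.009  0.411  0.004]
2.0 20.3 travel [ 0.0082 -0.     -0.0026] rot [-0.   0.4 -0. ]
1.0 20.0 travel [ 0.0048  0.     -0.0013] rot [0.  0.2 0. ]
0.0 20.0 travel [ 0.0039 -0.     -0.0013] rot [-0.   0.2 -0. ]
```

```bash
python3 -m jog '[{"rot":[0,0.4,0],"travel":[0.007,0,-0.003],"jaw":1},{"rot":[0,0,0],"travel":[0,0,0],"jaw":1},{"rot":[0,0,0],"travel":[0,0,0],"jaw":1}]' >/dev/null; python3 ins.py short 66.7 3;  python3 -m jog '[{"rot":[0,0.4,0],"travel":[0.008,0,-0.0026],"jaw":1},{"rot":[0,0,0],"travel":[0,0,0],"jaw":1},{"rot":[0,0,0],"travel":[0,0,0],"jaw":1}]' >/dev/null; python3 ins.py short 66.7 3; python3 -m jog '[{"rot":[0,0.2,0],"travel":[0.005,0,-0.002],"jaw":1},{"rot":[0,0,0],"travel":[0,0,0],"jaw":1},{"rot":[0,0,0],"travel":[0,0,0],"jaw":1}]' >/dev/null; python3 ins.py short 66.7 3; python3 -m jog '[{"rot":[0,0.2,0],"travel":[0.0045,0,-0.001],"jaw":1},{"rot":[0,0,0],"travel":[0,0,0],"jaw":1},{"rot":[0,0,0],"travel":[0,0,0],"jaw":1}]' >/dev/null; python3 sw.py short 66.7 3 -56.3 0,20
```

```text
t 28.25 B=(-54.6,20.3) left -0.1 tilt 4.06 yaw 10.35 roll -0.02 F(fwd,left,up) [ 2.2  0.8 -1.8] T [ 0.41 -0.73 -0.06] grip 55.9 q [ 0.45  0.47 -0.82  1.8   0.37  1.11 -1.9 ]
t 28.55 B=(-55.4,20.3) left -0.2 tilt 2.06 yaw 10.35 roll -0.00 F(fwd,left,up) [ 2.9  0.8 -1.5] T [ 0.31 -0.71 -0.04] grip 55.5 q [ 0.46  0.45 -0.83  1.83  0.37  1.06 -1.9 ]
t 28.85 B=(-56.0,20.1) left -0.2 tilt 1.01 yaw 10.36 roll 0.02 F(fwd,left,up) [1.6 0.5 0.9] T [ 0.17 -0.41  0.01] grip 55.9 q [ 0.47  0.44 -0.83  1.84  0.37  1.04 -1.9 ]
t 29.15 B=(-56.2,20.0) left -0.2 tilt -0.00 yaw 10.36 roll 0.03 F(fwd,left,up) [-1.3 -0.1  3.8] T [ 0.08 -0.07  0.02] grip 55.7 q [ 0.48  0.43 -0.83  1.86  0.37  1.01 -1.9 ]
0.0 20.0 travel [ 0.0001 -0.0006 -0.0003] rot [-0.007 -0.001 -0.006]
```

Same signature as the long one. I'll press slightly further for certainty, as before, then release, lift and look.

```bash
python3 -m jog '[{"rot":[0,0.1,0],"travel":[0.005,0,0],"jaw":1},{"rot":[0,0,0],"travel":[0,0,0],"jaw":1},{"rot":[0,0,0],"travel":[0,0,0],"jaw":1}]' >/dev/null; python3 ins.py short 66.7 3;  python3 -m jog '[{"rot":[0,0.1,0],"travel":[0.004,0,0],"jaw":1},{"rot":[0,0,0],"travel":[0,0,0],"jaw":1},{"rot":[0,0,0],"travel":[0,0,0],"jaw":1}]' >/dev/null; python3 ins.py short 66.7 3
python3 -m jog '[{"rot":[0,-0.2,0],"travel":[-0.008,0,0],"jaw":1},{"rot":[0,0,0],"travel":[0,0,0],"jaw":-0.2},{"rot":[0,0,0],"travel":[0,0,0],"jaw":-0.6},{"rot":[0,0,0],"travel":[0,0,0],"jaw":-0.8},{"rot":[0,0,0],"travel":[-0.05,0,0],"jaw":-0.8},{"rot":[0,0,0],"travel":[-0.15,0,0],"jaw":-0.8},{"rot":[0,0,0],"travel":[-0.15,0,0],"jaw":-0.8},{"rot":[0,0,0],"travel":[-0.15,0,0],"jaw":-0.8}]'; python3 -m jog '[{"rot":[0,0,0],"travel":[0,0.15,0],"jaw":-1},{"rot":[0,0,0],"travel":[0,0.15,0],"jaw":-1},{"rot":[0,0,0],"travel":[0,0.15,0],"jaw":-1},{"rot":[0,0,0],"travel":[0,0.15,0],"jaw":-1},{"rot":[0,0,0],"travel":[0,0.15,0],"jaw":-1},{"rot":[0,0,0],"travel":[0,0.15,0],"jaw":-1},{"rot":[0,0,0],"travel":[0,0,0],"jaw":-1}]'
python3 - <<'E'
from ov import *
im=ctrl.get_image("scene")[:,:,::-1];cv2.imwrite("pics/f1full.png",im)
c=cv2.resize(im[155:255,345:495],None,fx=5,fy=5,interpolation=cv2.INTER_CUBIC);cv2.imwrite("pics/f1.png",cv2.convertScaleAbs(c,alpha=1.7))
im=ctrl.get_image("top")[:,:,::-1];cv2.imwrite("pics/f1tfull.png",im)
c=cv2.resize(im[120:250,155:290],None,fx=4.5,fy=4.5,interpolation=cv2.INTER_CUBIC);cv2.imwrite("pics/f1t.png",cv2.convertScaleAbs(c,alpha=1.7))
E
```

```text
t 29.45 B=(-56.3,20.5) left -0.2 tilt -0.47 yaw 10.35 roll 0.08 F(fwd,left,up) [-5.3  0.5 16.3] T [-0.08  1.18  0.11] grip 55.5 q [ 0.48  0.42 -0.83  1.87  0.37  1.   -1.9 ]
t 29.75 B=(-56.5,21.0) left -0.2 tilt -0.95 yaw 10.34 roll 0.12 F(fwd,left,up) [-7.8 -1.4 24.5] T [-0.31  1.99  0.03] grip 55.7 q [ 0.48  0.42 -0.84  1.88  0.37  0.99 -1.91]
time: 30.55
position: [0.5487, 0.1006, 0.1826]
tool_rot: [2.126, 0.194, -2.127]
ft_force: [1.0, 0.8, -0.3]
grip_width: 0.897
time: 31.25
position: [0.5971, -0.175, 0.1802]
tool_rot: [2.131, 0.177, -2.133]
ft_force: [0.2, -0.4, -1.0]
grip_width: 0.997
```

View pics/f1.png

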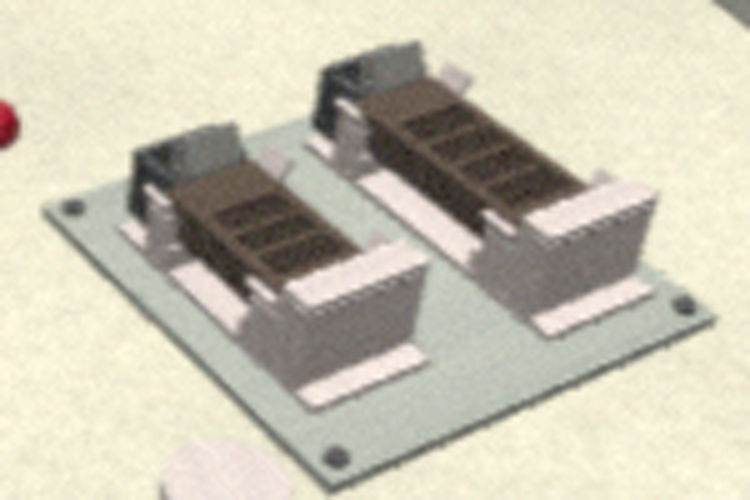

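View pics/f1t.png

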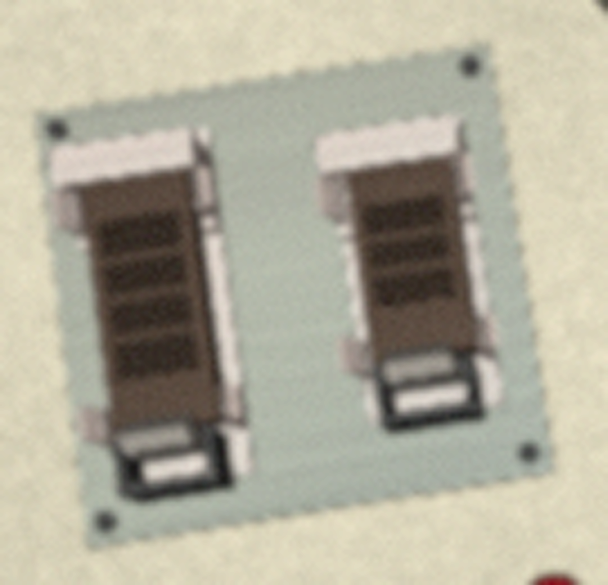

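View pics/f1full.png

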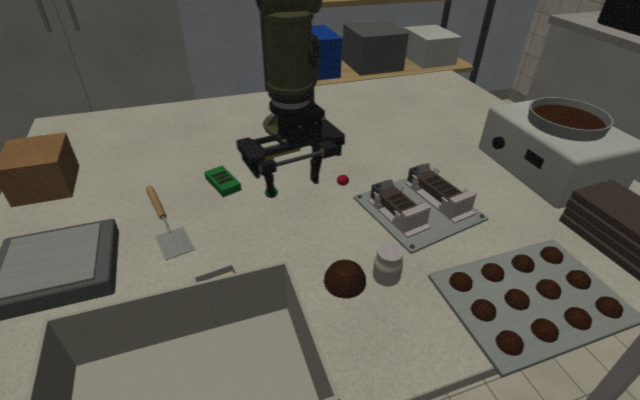

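Both moulds look home. A quick numerical check of latch position (before and after) and mould flatness will confirm it.

```bash
python3 - <<'E'
from ov import *
a=np.load("top_acc.npy").astype(np.float32).mean(2);b=np.mean([ctrl.get_image("top").astype(np.float32) for _ in range(4)],0).mean(2)
a2=np.load("scene_acc.npy").astype(np.float32).mean(2);bs=np.mean([ctrl.get_image("scene").astype(np.float32) for _ in range(4)],0).mean(2)
# frame rear of latches (dark ring), plus static plate screws as reference
for n,r in (("long latch rear",(180,219,210,232)),("short latch rear",(238,203,266,217)),("screw",(168,228,188,244)),("egg",(312,98,355,140)),("sweet red",(265,242,292,268)),("scraper",(445,190,500,315)),("green decoy",(390,270,435,328))):
    x0,y0,x1,y1=r;t=a[y0:y1,x0:x1];s=b[y0-4:y1+4,x0-4:x1+4]
    t=cv2.resize(t,None,fx=5,fy=5,interpolation=cv2.INTER_CUBIC);s=cv2.resize(s,None,fx=5,fy=5,interpolation=cv2.INTER_CUBIC)
    m=cv2.minMaxLoc(cv2.matchTemplate(s,t,cv2.TM_CCOEFF_NORMED));print(n,"shift px",(np.array(m[3])-20)/5,"score",round(m[1],3))
for n,A,B,o in(("scene",a2,bs,"pics/g.png"),):
    img=np.clip(np.dstack([B]*3)*1.7,0,255).astype(np.uint8);u0,v0,S=345,155,5
    c=cv2.resize(img[155:255,345:495],None,fx=S,fy=S,interpolation=cv2.INTER_CUBIC)
    for ox,oy,h in((535.4,235.4,70),(559.7,102.,55)):
        R=rz(np.radians(190.4));P=np.array([(x,y,44) for x,y in((-h,-28),(h,-28),(h,28),(-h,28))])@R.T/1000+[ox/1000,oy/1000,.008]
        q=((proj(n,P)-[u0,v0]+.5)*S).round().astype(np.int32);cv2.polylines(c,[q],True,(0,0,255),1)
    cv2.imwrite(o,c)
E
```

```text
long latch rear shift px [0. 0.] score 0.999
short latch rear shift px [0. 0.] score 0.999
screw shift px [0. 0.] score 1.0
egg shift px [ 0.  -0.2] score 0.672
sweet red shift px [0. 0.] score 1.0
scraper shift px [0. 0.] score 0.999
green decoy shift px [ 4. -4.] score 0.227
```

View pics/g.png

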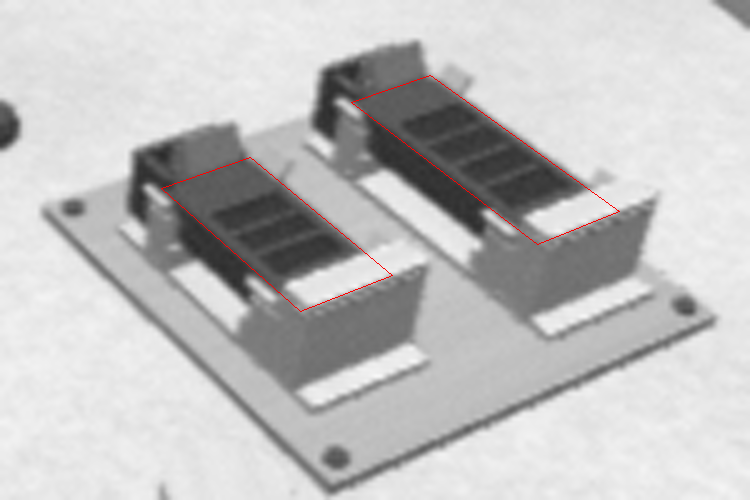

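Both latch bodies show zero shift, and the mould tops match the home outline. The egg and green decoy scores are low only because the arm covers them in the top view; in the scene picture they are where they were. I'm handing in.

```bash
python3 -c "
from bench import ctrl
print(ctrl.close_job(), ctrl.get_state()['time'])"
```

```text
the job is handed in; nothing more can be done
the job is handed in; nothing more can be done
```

Both moulds are in their own slots, and I handed the job in at about 32 s. I tilted each one 28° to tuck it under its lip until it touched the wall. I then swung it down past the latch and pressed it home with about 25 N at most.

**Latches and seating:** in the last pictures both latches are back exactly where they started (0 px shift). Both moulds lie flat with hollows up, and their tops match the home outline to about one pixel.

**Other things on the table:** the red sweet and scraper show no shift. The arm hid the green mould and partly hid the half egg from the top camera, so those two top-view checks failed (match scores 0.23 and 0.67). In the scene view both look unmoved, but that was only by eye, as was my look at the jar, the dish and the other sweets.

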